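# Clear the photo rail and set its turning stage

## Robot

A 6-joint arm with a two-finger parallel gripper is mounted at the origin on the work surface. World frame = base frame: x ahead of the robot, y to its left, z up, the work surface at z = 0. Lengths are in m, angles in rad, forces in N, time in s.
With the tool pointing down it reaches from about 0.35 to 0.775 m from the base axis. Payload 7.3 kg.
Tool frame: the origin (TCP) lies midway between the tips of the shut fingers; the grasp point (between the pads) lies 19 mm behind it; z points along the fingers, y is the direction in which the jaws open and shut (so a half turn about z gives the same grasp; the last joint's range is limited). The gripper opens to 92 mm and grips with 3 to 60 N. Pads are 19 mm wide; open, the fingers measure 130 mm over their backs; the gripper's body (75 mm by 190 mm) begins 47 mm behind the grasp point.
Start: joints at [0.955, 0.342, 1.524, -0, 1.275, -0.146], TCP at [0.238, 0.468, 0.227] pointing down, gripper open.
Joint ranges: [-2.53, 2.53], [-0.77, 2.02], [0.04, 2.7], [-1, 4.14], [0.28, 2.66], [-3.11, 3.11]. Speed limits (rad/s): [2.57, 2.57, 3.14, 3.14, 3.14, 3.14].

## Interface

Orientations are given as [roll, pitch, yaw] about the fixed x, y, z axes, in that order (R = Rz(yaw) Ry(pitch) Rx(roll)).
In Python, from cell import robot, imaging gives the robot as it stands. The module is installed in compiled form; this text tells all that it offers.
- The arm moves only by the tool send_rows, never from a script. Its argument "plan" is a list of rows, each a list of 3 entries, a list of its own where there are three numbers: the shift along the world's x, y, z in m, then the turn, a rotation vector about the world's x, y, z in rad, then the closure in counts, from 0 (fully open) to 255 (shut). A call has 1 to 20 rows; each row shifts and turns the commanded pose from where the row before left it; what a row does not reach is not made up. A row lasts 1/10 s, in which the tool goes at most 50 mm and 8.59 degrees, less where a joint would pass 70% of its speed; a pose out of reach is approached as far as the arm can. A call is refused whole if a number of a shift passes 0.05 or a number of a turn 0.15, either way. A call with a gripper value outside its range is refused whole. The fingers move at their own pace and stop on an object; "newtons" is the grip in N (left out, the last holds). Time passes only in rows, so rows that do not move let the fingers close. It gives the time, the measured TCP pose, the force and the opening at its end, in the units of the state.
- robot.observe(): the state, without advancing time (a new reading comes with each control period).
- imaging.read_camera(name): name is "side" or "top"; returns a dict with "pixels" (400x640x3 uint8, red, green, blue), "fx", "fy", "cx", "cy" (pixels), "dist_coeffs" ([k1, k2, p1, p2, k3] as OpenCV has them; the pictures are not rectified), "world_from_camera" (4x4, takes a point from camera to world coordinates). Camera axes: x right, y down, z forward; pixel columns grow to the right and rows downward; lengths in m; the calibration is good to about 2 mm. A picture is of the moment at which its call begins. There is no depth.
- robot.hand_in(): hands the job in, once; it reports no verdict.
The state is a dict: "time": time; "qpos": joint angles; "qvel": joint speeds; "joint_efforts": joint torques, N m; "tool_pos": TCP position; "tool_rot": TCP orientation; "contact_force": force on the tool from outside, world axes, zero at the start; "torque": the same for the moment, N m; "opening": finger opening in m.
Only numpy, scipy, OpenCV 4.12 (cv2) and the standard library are available. Lean on these libraries where they do the work, as an engineer would, in place of code of your own. Each camera call takes 0.05 s, during which the arm holds its last target.

## Task

A stone chip is caught in the slot of the photo rail, in the way of the turning stage: with the scraper, not the fingers, drive the chip out of the slot's open end onto the bench, and lay the scraper back across the tub it came from. Once the chip is out, slide the stage along the rail right up to the end stops, and turn its dial so that at the end the scale reads 40 degrees at the index line. Leave the other things on the bench, and the tub, where they are.

Things in the scene. Friction and masses are not known exactly. Their poses are not given: they have to be found in the camera images.
- rail: Aluminium T-slot rail of the photo rig, fixed: 530 mm long, 80 wide, top face 55 mm above the bench. Origin on the bench under the rail's centre line; x runs along the rail to its open end at +200 mm; z up. At the closed end (x = -330 to -215) stands the camera, 165 mm tall. Two end stops for the stage on the rail's sides at x = 140 to 155, no higher than 58 mm above the bench.
- slot_end (a point): Middle of the rail's open end, at the height of the slot floor (35 mm above the bench). x points out of the slot, along the rail. The slot runs along the whole rail on its centre line: mouth 16 mm wide and 8 mm deep in the top face, widening under these lips to 30 mm wide and 12 mm high.
- stage_slide (a joint): Position of the stage's carriage (m), growing towards the open end; 0.150 is up against the end stops. The carriage, a dark 100 x 100 mm block with its top 80 mm above the bench and a tongue filling the slot beneath it, is centred at rail x = value - 60 mm. It slides stiffly (4 N plus 15 N per m/s) and stays where it is left; its clamp is already loose.
- clamp_knob (a point): Centre of the carriage's black clamp knob, a good grip for sliding: 24 mm in diameter, 24 long, axis level along rail y, on a thin stem at the middle of the carriage's +y side; 67 mm above the bench, 88 mm from the rail's centre line. It moves with the carriage and does not turn. From above it is pinched along the rail's direction.
- dial (a joint): Reading of the dial's scale at the index line (rad; 40 degrees = 0.698; range 0 to 180 degrees). Turning the dial counter-clockwise seen from above raises it. The lever's direction in the rail frame, counter-clockwise from rail x, is 170 degrees + reading. Turning takes about 0.12 N m; it stays where it is left.
- dial_centre (a point): On the axis (vertical) of the stage's black dial, 112 mm in diameter, at its top, 105 mm above the bench; it turns with the dial and stands over the carriage's centre. White lines every 5 degrees, longer at 10 and 30; zero is a long double line; values grow clockwise round the dial. The index line is on the aluminium block beside the rim, at rail +y. A 23 mm tall stone is fixed at the centre.
- lever_knob (a point): Half-way up the upright knob at the end of the dial's lever: 16 mm in diameter, 32 mm tall (94 to 126 mm above the bench), 105 mm from the dial's axis. The lever is a level bar 10 mm thick from the dial's rim to this knob; it stands 80 degrees counter-clockwise from the zero line. The frame turns with the dial.
- scraper_grip (a point): Slot scraper, middle of its grip, half-way up; it lies level across its tub. x runs to the blade end, z up. Wooden handle 22 mm wide and 24 tall from x = -85 to +37 mm (underside 12 mm below this point), then a flat steel shank 14 mm wide, 8 thick, flush with the underside, to x = +85. About 0.14 kg, centre of mass within 5 mm of this point.
- scraper_blade (a point): Middle of the lower edge of the scraper's down-turned blade: 80.5 mm along the scraper's x from scraper_grip and 48 mm below it. The blade is 9 mm wide, 5 mm thick (along the scraper's x) and reaches 36 mm below the handle's underside.
- chip: Flat stone chip, 50 x 22 x 9 mm, about 0.05 kg, origin at the centre of its underside, caught in the slot between the stage and the open end: it lies on the slot floor under the lips, too wide for the mouth, its long side (x) along the slot. At least 35 mm of empty slot lies between it and the carriage.
- tub_a: White plastic tub across whose rim the scraper lies: 130 (x) x 100 (y) x 45 mm tall, walls 4 mm; origin at the centre of its underside, about 0.9 kg. The scraper lies the short way, about along the tub's y, with the blade hanging outside its rim at -y. A few stones up to 20 mm tall lie in the ends of the tub.
- reagent_a: Bystander, to be left alone: white plastic reagent bottle with screw cap, 72 mm across, 180 mm tall; origin at the centre of its underside.
- reagent_b: Bystander, to be left alone: white plastic reagent bottle with screw cap, 72 mm across, 180 mm tall; origin at the centre of its underside.
- media_bottle: Bystander, to be left alone: short glass bottle with screw cap, 68 mm across, 130 mm tall; origin at the centre of its underside.
- beaker: Bystander, to be left alone: open glass beaker, 68 mm across, 90 mm tall; origin at the centre of its underside.
- specimen_jar: Bystander, to be left alone: small glass specimen jar, 60 mm across, 70 mm tall; origin at the centre of its underside.
- flask: Bystander, to be left alone: conical glass flask, 80 mm across at the foot, 112 mm tall; origin at the centre of its underside.
- tub_b: Bystander, to be left alone: white tub without the scraper, 130 x 100 x 45 mm, holding a few stones; origin at the centre of its underside.
Things that resemble listed ones, but are neither listed nor needed, are in the scene too. What is shaped like the tub_a but blue is not meant.

How it is judged:
By the outcome, as a careful person would: the job done as asked, in the order asked, and still so for the second after the job is handed in, with the robot touching nothing.
It also fails if it takes over 72 s, if anything falls off the work surface, if the arm or the gripper's body presses on something with over 40 N, if the wrist force passes 120 N, or if a joint passes its speed limit or range.

## Working session

There is one attempt and no reset: what is moved stays moved. The work goes in short steps, Python scripts to look and compute and a tool call to move; the robot and the scene stay as the last step left them, time stands still between calls to the robot, and variables do not carry over. Pictures are saved under pics/ and viewed, and the job is handed in when it is done.

Besides the shell and the picture viewer there is one more tool, called after ">>>" as a command line: name --argument value ..., lists and objects as JSON in quotes. send_rows: Moves the arm, as the interface text tells. Its arguments: {"type":"object","properties":{"plan":{"type":"array"},"newtons":{"type":"number"}},"required":["plan"]}

```bash
mkdir -p pics; ls
cat > h.py <<'E'
import numpy as np, cv2
from cell import robot, imaging
from scipy.spatial.transform import Rotation as R
def snap(name,fn):
    c=imaging.read_camera(name); cv2.imwrite('pics/'+fn+'.png',c['pixels'][:,:,::-1]); np.save('pics/'+fn+'.npy',c,allow_pickle=True); return c
def load(fn): return np.load('pics/'+fn+'.npy',allow_pickle=True).item()
def K(c): return np.array([[c['fx'],0,c['cx']],[0,c['fy'],c['cy']],[0,0,1.]])
def ray(c,uv):
    p=cv2.undistortPoints(np.array(uv,float).reshape(-1,1,2),K(c),np.array(c['dist_coeffs'],float)).reshape(-1,2)
    T=np.array(c['world_from_camera']); d=np.c_[p,np.ones(len(p))]@T[:3,:3].T
    return T[:3,3],d
def atz(c,uv,z):
    o,d=ray(c,uv); s=(z-o[2])/d[:,2]; return o+d*s[:,None]
def proj(c,P):
    T=np.linalg.inv(np.array(c['world_from_camera'])); 
    return cv2.projectPoints(np.array(P,float).reshape(-1,3),cv2.Rodrigues(T[:3,:3])[0],T[:3,3],K(c),np.array(c['dist_coeffs'],float))[0].reshape(-1,2)
def crop(fn,x0,y0,x1,y1,s,out):
    im=cv2.imread('pics/'+fn+'.png')[y0:y1,x0:x1]; im=cv2.resize(im,None,fx=s,fy=s,interpolation=cv2.INTER_CUBIC)
    for u in range((x0//20+1)*20,x1,20): cv2.line(im,((u-x0)*s,0),((u-x0)*s,6),(0,0,255),1); cv2.putText(im,str(u),((u-x0)*s-10,16),0,.35,(0,0,255),1)
    for v in range((y0//20+1)*20,y1,20): cv2.line(im,(0,(v-y0)*s),(6,(v-y0)*s),(0,0,255),1); cv2.putText(im,str(v),(8,(v-y0)*s+4),0,.35,(0,0,255),1)
    cv2.imwrite('pics/'+out+'.png',im)
E
python3 - <<'E'
from h import *
for n in('top','side'):
    c=snap(n,n+'0'); print(n,c['fx'],c['dist_coeffs'],np.round(c['world_from_camera'],3).tolist())
print(robot.observe())
E
```

```text
pics
top 384.8768026182799 [0.00612544 0.         0.         0.         0.        ] [[0.009, -0.998, 0.054, 0.438], [-0.999, -0.008, 0.037, 0.001], [-0.036, -0.055, -0.998, 1.136], [0.0, 0.0, 0.0, 1.0]]
side 487.0268502473327 [-0.05886023  0.          0.          0.          0.        ] [[-0.997, -0.054, 0.055, 0.402], [-0.077, 0.721, -0.688, 1.011], [-0.003, -0.69, -0.723, 1.123], [0.0, 0.0, 0.0, 1.0]]
{'time': 0.1, 'qpos': array([ 9.54986360e-01,  3.42668043e-01,  1.52490722e+00, -1.95190708e-05,
        1.27538962e+00, -1.46006595e-01]), 'qvel': array([ 0.00011818, -0.00195992, -0.0036788 ,  0.00029637,  0.0007315 ,
        0.00023726]), 'joint_efforts': array([ 2.32800725e-03, -4.32001448e+01, -2.44695961e+01,  7.20003457e-02,
        5.26531076e-02, -8.00424687e-05]), 'tool_pos': array([0.23745499, 0.46783354, 0.22611165]), 'tool_rot': array([-3.14023231e+00, -1.81176414e-04,  2.67179485e+00]), 'contact_force': array([ 0.34526939, -0.75739077,  0.4043736 ]), 'torque': array([0.02384642, 0.02180404, 0.02100874]), 'opening': 0.09161292837609543}
```

View pics/top0.png

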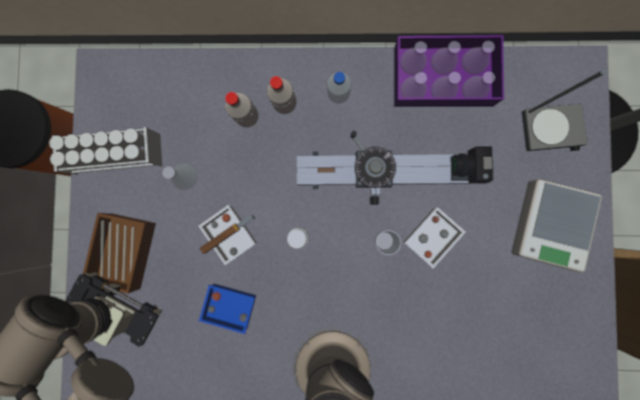

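View pics/side0.png

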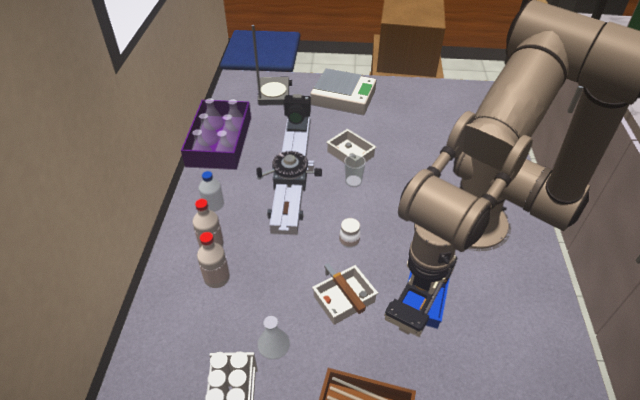

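Run:
```python
from h import *
crop('top0',285,120,505,230,4,'a1'); im=cv2.imread('pics/a1.png'); print(im.shape)
crop('top0',285,120,425,220,5,'a1')
crop('top0',410,130,510,220,6,'a1b')
crop('top0',180,190,280,280,6,'a2')
crop('side0',240,80,340,240,4,'a3')
crop('side0',300,240,400,330,6,'a4')
```

```text
(440, 880, 3)
```

View pics/a1.png

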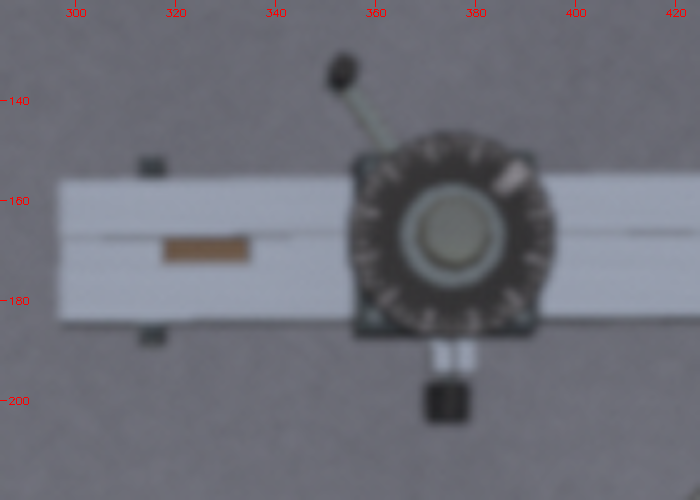

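View pics/a2.png

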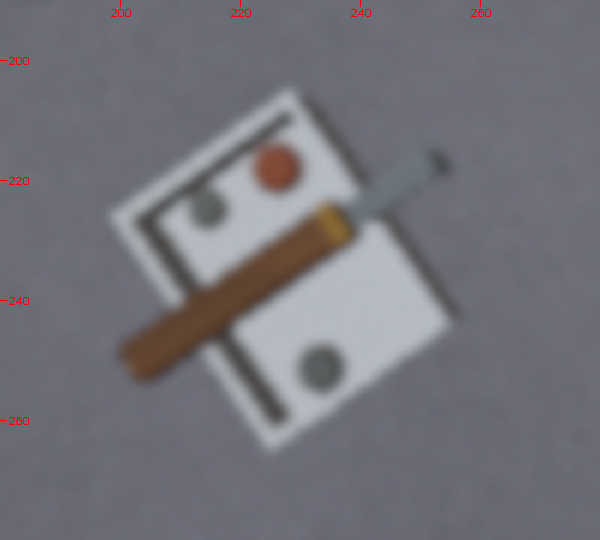

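View pics/a1b.png

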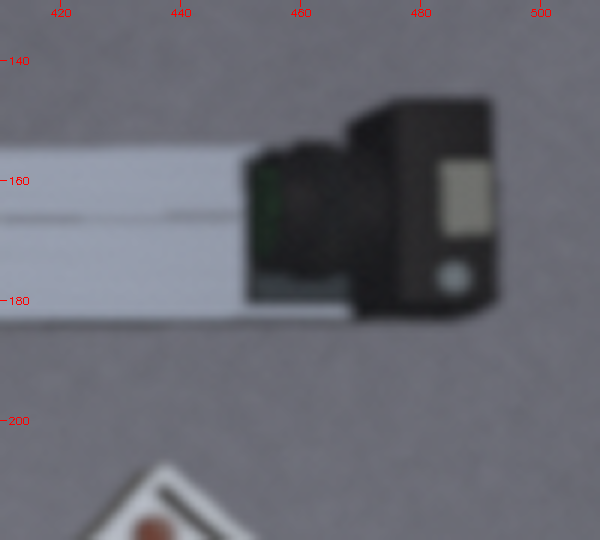

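View pics/a3.png

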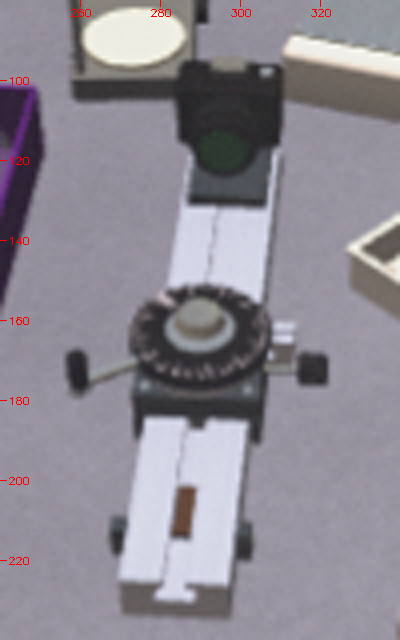

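View pics/a4.png

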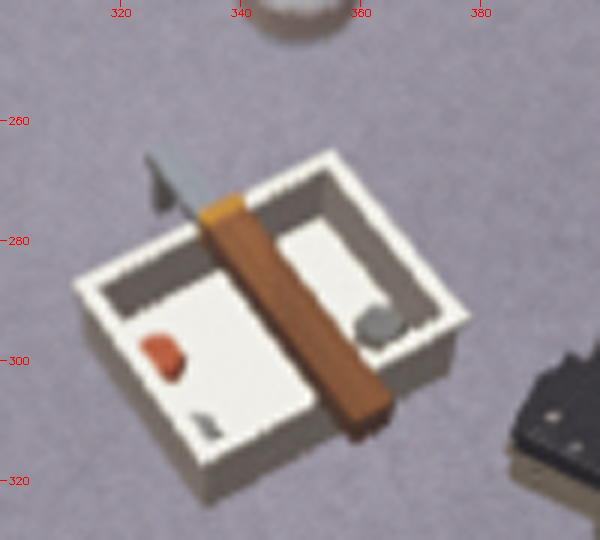

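Run:
```python
from h import *
c=load('top0');s=load('side0')
def p(n,a): print(n,np.round(a,4).tolist())
p('rail top L corners',atz(c,[(296.7,155.9),(296.7,184.3)],.055))
p('rail edges R',atz(c,[(440,154.5),(440,183.4)],.055))
p('side rail corners',atz(s,[(270.3,225.5),(297.5,227)],.055))
p('side rail far edges',atz(s,[(283.5,152),(306.5,152)],.055))
p('chip top',atz(c,[(317.5,170),(334.8,170)],.044)); p('chip side',atz(s,[(283.5,214.5),(288.5,202)],.044))
p('dial top',atz(c,[(376,168)],.105)); 
p('knob t',atz(c,[(374.3,200.3)],.079));p('knob side',atz(s,[(318.5,172.5)],.067))
p('lever t',atz(c,[(353,133.5)],.126));p('lever s',atz(s,[(258,168.5)],.126))
p('scr tail,ferrule end, shank tip top',np.r_[atz(c,[(202.5,250.8),(236,227)],.069),atz(c,[(254,216.5)],.053)])
p('side',np.r_[atz(s,[(360.3,307.5),(340.5,274)],.069),atz(s,[(326,266)],.053)])
p('tub',atz(c,[(228.5,204.5),(198.3,225.5),(225.3,265),(256,243)],.045))
p('tub s',atz(s,[(313,287.5),(335.5,265.5),(378,293),(334,317.5)],.045))
```

```text
rail top L corners [[0.6096, 0.1071, 0.055], [0.5288, 0.1061, 0.055]]
rail edges R [[0.615, -0.2949, 0.055], [0.5339, -0.2943, 0.055]]
side rail corners [[0.606, 0.1137, 0.055], [0.5272, 0.1134, 0.055]]
side rail far edges [[0.6075, -0.2088, 0.055], [0.531, -0.2144, 0.055]]
chip top [[0.5711, 0.0482, 0.044], [0.5713, -0.0012, 0.044]]
chip side [[0.575, 0.059, 0.044], [0.5661, 0.0072, 0.044]]
dial top [[0.5698, -0.1114, 0.105]]
knob t [[0.4843, -0.1097, 0.079]]
knob side [[0.4829, -0.1054, 0.067]]
lever t [[0.6586, -0.0484, 0.126]]
lever s [[0.6612, -0.0471, 0.126]]
scr tail,ferrule end, shank tip top [[0.3402, 0.3654, 0.069], [0.4072, 0.2728, 0.069], [0.4369, 0.2262, 0.053]]
side [[0.3442, 0.3728, 0.069], [0.3973, 0.2765, 0.069], [0.4372, 0.2424, 0.053]]
tub [[0.4704, 0.302, 0.045], [0.4097, 0.3877, 0.045], [0.2987, 0.3072, 0.045], [0.3618, 0.2208, 0.045]]
tub s [[0.4669, 0.3076, 0.045], [0.4119, 0.2331, 0.045], [0.2979, 0.312, 0.045], [0.4077, 0.3916, 0.045]]
```

```bash
cat >> h.py <<'E'
def T(x,y,yaw,P,z=0):
    P=np.array(P,float).reshape(-1,3); return P@R.from_euler('z',yaw).as_matrix().T+[x,y,z]
def rect(x0,x1,y0,y1,z): return [(x0,y0,z),(x1,y0,z),(x1,y1,z),(x0,y1,z)]
def overlay(fn,polys,x0,y0,x1,y1,s,out):
    c=load(fn); im=cv2.imread('pics/'+fn+'.png')[y0:y1,x0:x1]; im=cv2.resize(im,None,fx=s,fy=s,interpolation=cv2.INTER_CUBIC)
    for P,col in polys:
        q=((proj(c,P)-[x0,y0]+.5)*s).astype(int); cv2.polylines(im,[q.reshape(-1,1,2)],True,col,1)
    cv2.imwrite('pics/'+out+'.png',im)
def railpolys(x,y,yaw,sl,rd):
    o=(x,y,yaw); G=(0,255,0);Y=(0,255,255);M=(255,0,255); cx=sl-.06
    a=np.linspace(0,2*np.pi,40); L=np.radians(170+rd)
    return [(T(*o,rect(-.33,.2,-.04,.04,.055)),G),(T(*o,rect(.2,.2,-.04,.04,.055)[1:3]+[(.2,.04,0),(.2,-.04,0)]),G),
     (T(*o,rect(cx-.05,cx+.05,-.05,.05,.08)),Y),(T(*o,np.c_[cx+.056*np.cos(a),.056*np.sin(a),0*a+.105]),M),
     (T(*o,rect(cx-.012,cx+.012,.076,.1,.079)),Y),(T(*o,rect(.14,.155,-.05,.05,.058)),G),(T(*o,rect(-.33,.2,-.008,.008,.055)),G),
     (T(*o,np.c_[cx+.105*np.cos(L)+.008*np.cos(a),.105*np.sin(L)+.008*np.sin(a),0*a+.126]),M)]
def scrpolys(x,y,yaw,z=.057):
    o=(x,y,yaw); G=(0,255,0);Y=(0,255,255)
    return [(T(*o,rect(-.085,.037,-.011,.011,.012),z),G),(T(*o,rect(.037,.085,-.007,.007,-.004),z),Y),(T(*o,rect(.078,.083,-.0045,.0045,-.048),z),Y)]
def tubpolys(x,y,yaw):
    o=(x,y,yaw); G=(255,0,255)
    return [(T(*o,rect(-.065,.065,-.05,.05,.045)),G),(T(*o,rect(-.061,.061,-.046,.046,.045)),G)]
E
cat > fit.py <<'E'
from h import *
from scipy.optimize import least_squares
c=load('top0');s=load('side0')
def linesres(cam,uv,A,B):
    a,b=proj(cam,[A,B]); d=(b-a)/np.linalg.norm(b-a); n=np.array([-d[1],d[0]]); return (np.array(uv)-a)@n
def fr(v,cams):
    r=[]
    W=lambda x,y,z:T(v[0],v[1],v[2],(x,y,z))[0]
    if 't' in cams:
        r+=list(linesres(c,[(296.7,165),(296.7,175)],W(.2,-.04,.055),W(.2,.04,.055)))
        r+=list(linesres(c,[(300,155.9),(440,154.5)],W(.2,-.04,.055),W(-.3,-.04,.055)))
        r+=list(linesres(c,[(300,184.3),(440,183.4)],W(.2,.04,.055),W(-.3,.04,.055)))
    if 's' in cams:
        r+=list(linesres(s,[(275,225.5),(290,226.5)],W(.2,-.04,.055),W(.2,.04,.055)))
        r+=list(linesres(s,[(271,220),(283.5,152)],W(.2,-.04,.055),W(-.3,-.04,.055)))
        r+=list(linesres(s,[(298.5,220),(306.5,152)],W(.2,.04,.055),W(-.3,.04,.055)))
    return r
for cams in('t','s','ts'):
    q=least_squares(fr,[.568,-.09,1.58],args=(cams,)); print(cams,np.round(q.x,4),np.round(q.fun,2))
v=q.x
P=railpolys(*v,.042,45)
overlay('top0',P,285,120,425,220,5,'b1'); overlay('side0',P,240,130,340,240,5,'b2')
E
python3 fit.py
```

```text
t [ 0.5718 -0.0934  1.584 ] [-0.    0.   -0.14 -0.19  0.14  0.19]
s [ 0.5684 -0.0871  1.5784] [-0.11  0.11  0.02  0.5  -0.02 -0.5 ]
ts [ 0.5704 -0.0911  1.5837] [-0.8  -0.8  -0.61 -0.71 -0.33 -0.32  0.92  1.21  0.37  1.27  0.34  0.29]
```

View pics/b1.png

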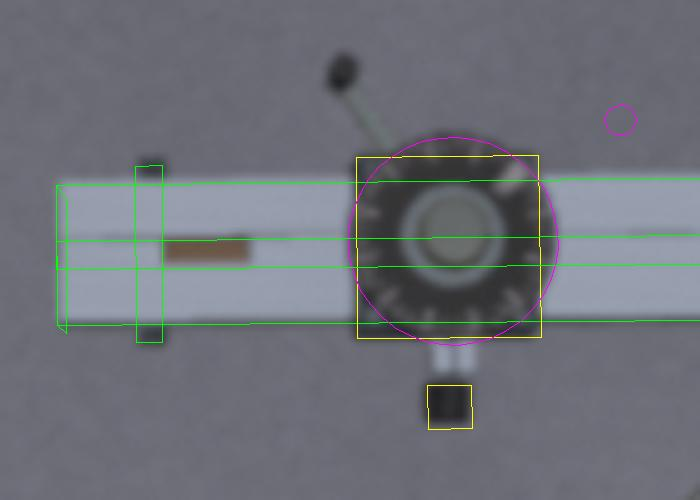

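View pics/b2.png

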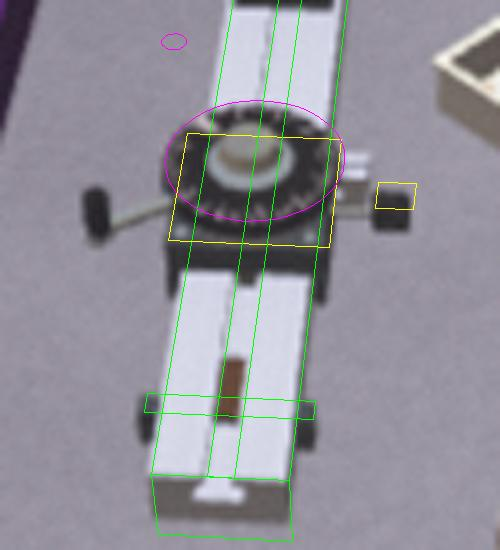

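```bash
sed -i 's/(u-x0)\*s/int((u-x0+.5)*s)/g; s/(v-y0)\*s/int((v-y0+.5)*s)/g' h.py
sed -i 's/^    a,b=proj(cam,\[A,B\])/    uv=np.array(uv)-.5; a,b=proj(cam,[A,B])/' fit.py
cat >> fit.py <<'E'
def lr(cam,uv,A,B): return list(linesres(cam,uv,A,B))
def fs(v,cams):
    W=lambda x,y,z:T(v[0],v[1],v[2],(x,y,z),.057)[0]
    r=[]
    if 't' in cams:
        # handle edges (top z .012): long edges, tail end, ferrule end
        r+=lr(c,[(199.7,247.5),(217,235.5),(233,224.3)],W(-.085,.011,.012),W(.037,.011,.012))
        r+=lr(c,[(205.5,253.5),(224,241.8),(240,230.5)],W(-.085,-.011,.012),W(.037,-.011,.012))
        r+=lr(c,[(202.3,250.5)],W(-.085,.011,.012),W(-.085,-.011,.012))
        r+=lr(c,[(236.8,226.8)],W(.037,.011,.012),W(.037,-.011,.012))
    if 's' in cams:
        r+=lr(s,[(333.5,276.8),(345,294.5),(355,309)],W(.037,-.011,.012),W(-.085,-.011,.012)) 
        r+=lr(s,[(340.8,273),(352,289.5),(364.5,307)],W(.037,.011,.012),W(-.085,.011,.012))
        r+=lr(s,[(360.5,309)],W(-.085,.011,.012),W(-.085,-.011,.012))
        r+=lr(s,[(336.5,275)],W(.037,.011,.012),W(.037,-.011,.012))
    return r
for cams in('t','s','ts'):
    q=least_squares(fs,[.39,.296,-.94],args=(cams,)); print(cams,np.round(q.x,4),np.round(q.fun,2))
S=q.x
def ft(v,cams):
    r=[]
    W=T(v[0],v[1],v[2],rect(-.065,.065,-.05,.05,.045))
    tp=np.array([(228.5,204.5),(198.3,225.5),(225.3,265),(256,243)])-.5  # far,left,near,right
    sp=np.array([(312.7,287),(335.5,264.5),(378.5,292.5),(334,318)])-.5
    # nearest matching
    from itertools import product
    if 't' in cams:
        p=proj(c,W); r+=[ (p-t)[np.argmin(((p-t)**2).sum(1))] for t in tp]
    if 's' in cams:
        p=proj(s,W); r+=[ (p-t)[np.argmin(((p-t)**2).sum(1))] for t in sp]
    return np.ravel(r)
for cams in('t','s','ts'):
    q=least_squares(ft,[.385,.306,-.94+np.pi/2],args=(cams,)); print(cams,np.round(q.x,4),np.round(q.fun,1))
overlay('top0',scrpolys(*S)+tubpolys(*q.x),180,190,280,280,6,'b3')
overlay('side0',scrpolys(*S)+tubpolys(*q.x),300,240,400,330,6,'b4')
E
python3 fit.py
```

```text
t [ 0.5732 -0.0919  1.5839] [-0.    0.   -0.14 -0.2   0.14  0.2 ]
s [ 0.5702 -0.0889  1.5792] [-0.12  0.12  0.01  0.48 -0.   -0.48]
ts [ 0.572  -0.0908  1.5837] [-0.39 -0.39 -0.56 -0.66 -0.28 -0.26  0.38  0.66  0.33  1.15  0.32  0.2 ]
t [ 0.3886  0.2995 -0.966 ] [-0.24 -0.46 -0.74  0.13  0.84  0.47 -0.99  0.99]
s [ 0.3905  0.3071 -0.953 ] [ 6.96  8.6   9.48 -9.02 -8.08 -7.58 -1.01  1.14]
ts [ 0.3895  0.3032 -0.9634] [ 0.72  0.56  0.32  1.1   1.86  1.54 -1.91  0.07  8.14  9.59 10.31 -7.85
 -7.09 -6.79 -0.02  2.01]
t [0.3865 0.3059 0.6306] [-0.1  1.2  1.6  0.6  0.3 -1.6 -1.7 -0.1]
s [0.3966 0.3085 0.7953] [-3.8  4.7  9.8  0.2 -6.8 -4.3  1.  -0.6]
ts [0.3919 0.3071 0.7126] [-2.9 -0.7  0.6  0.9  2.2 -3.5 -1.5 -4.3 -2.   2.2 14.   0.4 -4.7 -2.4
  0.3 -1.5]
```

View pics/b3.png

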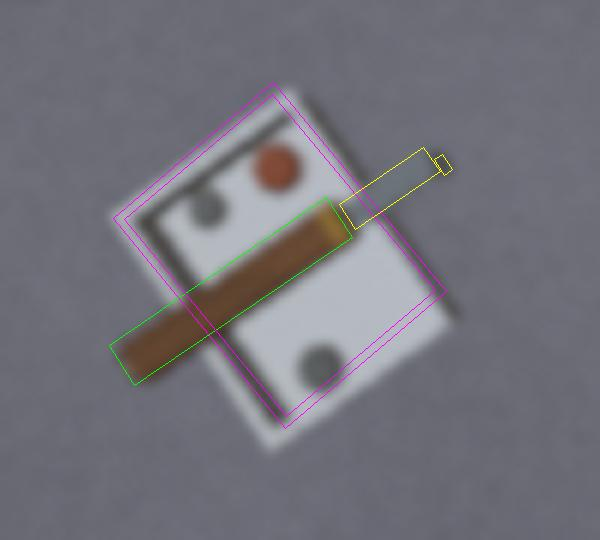

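View pics/b4.png

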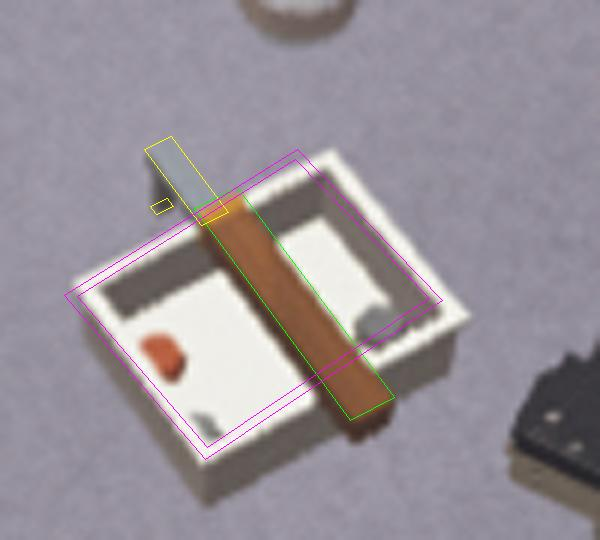

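View pics/b2.png

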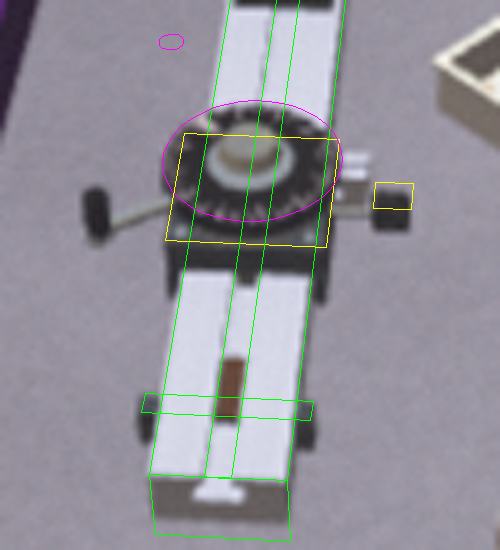

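```bash
sed -i 's/(335.5,264.5),/(355.5,264.8),/; s/W(.037,-.011,.012),W(-.085,-.011,.012)) $/W(.037,.011,.012),W(-.085,.011,.012))/; ' fit.py
python3 - <<'E'
t=open('fit.py').read()
a="(333.5,276.8),(345,294.5),(355,309)],W(.037,-.011,.012),W(-.085,-.011,.012)"
b="(340.8,273),(352,289.5),(364.5,307)],W(.037,.011,.012),W(-.085,.011,.012)"
t=t.replace(b,b.replace('.011,.012','-.011,.012'))
t=t.replace(a,a.replace('-.011','.011'))
open('fit.py','w').write(t)
E
grep -n "333.5" fit.py;python3 fit.py
```

```text
34:        r+=lr(s,[(333.5,276.8),(345,294.5),(355,309)],W(.037,.011,.012),W(-.085,.011,.012))
t [ 0.5732 -0.0919  1.5839] [-0.    0.   -0.14 -0.2   0.14  0.2 ]
s [ 0.5702 -0.0889  1.5792] [-0.12  0.12  0.01  0.48 -0.   -0.48]
ts [ 0.572  -0.0908  1.5837] [-0.39 -0.39 -0.56 -0.66 -0.28 -0.26  0.38  0.66  0.33  1.15  0.32  0.2 ]
t [ 0.3886  0.2995 -0.966 ] [-0.24 -0.46 -0.74  0.13  0.84  0.47 -0.99  0.99]
s [ 0.3896  0.3065 -1.0014] [ 0.03  0.4   0.22 -0.22 -0.05 -0.39 -1.    1.12]
ts [ 0.3891  0.303  -0.9876] [ 1.26  0.59 -0.12  1.6   1.83  1.04 -1.94  0.06  0.72  1.42  1.51  0.46
  0.93  0.92  0.01  2.02]
t [0.3865 0.3059 0.6306] [-0.1  1.2  1.6  0.6  0.3 -1.6 -1.7 -0.1]
s [0.3839 0.3081 0.6254] [ 1.3  0.4 -0.5  1.3 -1.6  0.4  0.7 -1.7]
ts [0.3851 0.3069 0.6282] [-0.5  1.7  1.2  1.  -0.2 -1.1 -2.1  0.4  0.8  0.  -1.   0.9 -2.  -0.1
  0.4 -2.1]
```

View pics/b3.png

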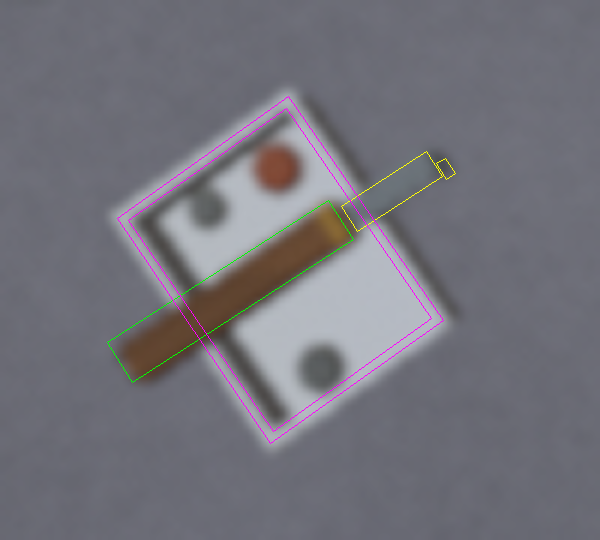

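View pics/b4.png

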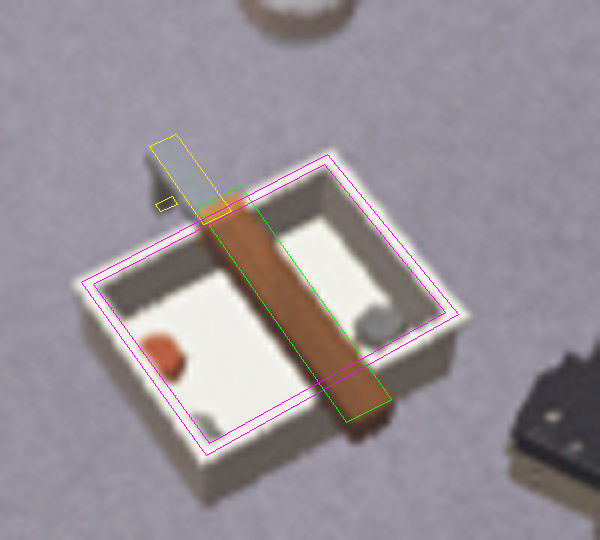

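>>> send_rows --plan '[[[0.03,-0.033,-0.01],[0,0,-0.1],110],[[0.03,-0.033,-0.01],[0,0,-0.1],110],[[0.03,-0.033,-0.02],[0,0,-0.1],110],[[0.03,-0.034,-0.02],[0,0,-0.1],110],[[0.032,-0.034,-0.026],[0,0,-0.1],110],[[0,0,0],[0,0,0],110],[[0,0,0],[0,0,0],110]]' --newtons 40

```text
time: 0.8
tool_pos: [0.3877, 0.3025, 0.1418]
tool_rot: [-3.14, -0.0, 2.17]
contact_force: [0.2, 0.2, -0.1]
opening: 0.0522
```

Run:
```python
from h import *
snap('top','top1');snap('side','side1')
o=robot.observe();print(o)
tp=o['tool_pos'];Rm=R.from_euler('xyz',o['tool_rot']).as_matrix();h=o['opening']/2
# pts: finger tip inner edges
P=[tp+Rm@np.array(v) for v in [(0,h,0),(0,-h,0),(0,h+.019,0),(0,-h-.019,0)]]
for n in('top1','side1'): print(np.round(proj(load(n),P),1).tolist())
crop('top1',170,180,300,280,6,'c1');crop('side1',290,190,420,290,6,'c2')
```

```text
{'time': 0.9, 'qpos': array([ 5.09598752e-01,  3.71071445e-01,  1.73552931e+00,  3.99708887e-04,
        1.03454530e+00, -9.29371341e-02]), 'qvel': array([ 0.01862173, -0.00866968, -0.00242144, -0.0016899 , -0.00040414,
        0.00084852]), 'joint_efforts': array([-9.13589783e-01, -4.06905591e+01, -2.09219080e+01,  2.02796969e-02,
        4.33654874e-02,  5.73652869e-05]), 'tool_pos': array([0.38723974, 0.30404748, 0.14278506]), 'tool_rot': array([ 3.14111612e+00, -3.00766777e-04,  2.17312814e+00]), 'contact_force': array([ 0.30080179, -0.00233988,  0.07823643]), 'torque': array([-0.00525342,  0.03141766, -0.03010627]), 'opening': 0.052523726817856956}
[[211.2, 226.9], [222.2, 243.8], [207.3, 220.8], [226.2, 249.9]]
[[336.1, 270.7], [354.1, 261.8], [329.4, 273.9], [360.5, 258.7]]
```

View pics/c1.png

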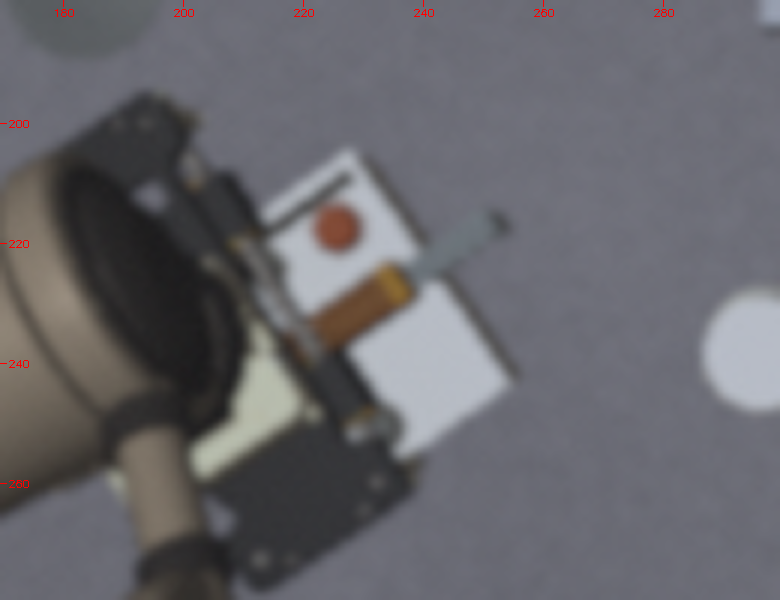

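View pics/c2.png

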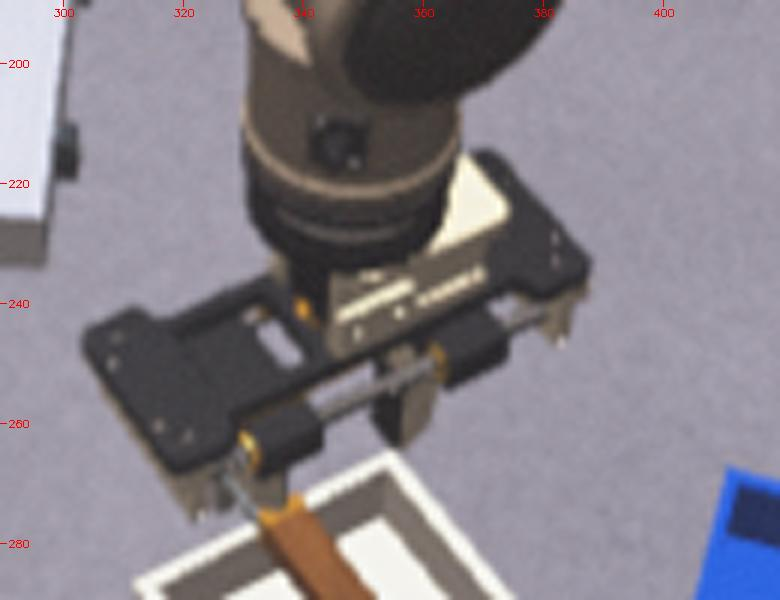

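Run:
```python
from h import *
o=robot.observe()
tp=o['tool_pos'];Rm=R.from_euler('xyz',o['tool_rot']).as_matrix();h=o['opening']/2
for sg in(1,-1):
  for a in (0,.019):
    for x in (-.0095,.0095):
      P=tp+Rm@np.array((x,sg*(h+a),0)); print(sg,a,x,np.round(P,3),np.round(proj(load('side1'),[P]),1),np.round(proj(load('top1'),[P]),1))
```

```text
1 0 -0.0095 [0.414 0.311 0.143] [[334.  267.9]] [[214.3 224.9]]
1 0 0.0095 [0.403 0.327 0.143] [[338.1 273.4]] [[208.2 229. ]]
1 0.019 -0.0095 [0.43  0.322 0.143] [[327.4 271.1]] [[210.3 218.8]]
1 0.019 0.0095 [0.419 0.338 0.143] [[331.4 276.7]] [[204.3 222.9]]
-1 0 -0.0095 [0.371 0.281 0.143] [[352.  259.2]] [[225.2 241.7]]
-1 0 0.0095 [0.36  0.297 0.143] [[356.2 264.5]] [[219.1 245.8]]
-1 0.019 -0.0095 [0.355 0.271 0.143] [[358.4 256.1]] [[229.2 247.9]]
-1 0.019 0.0095 [0.345 0.286 0.143] [[362.6 261.4]] [[223.1 252. ]]
```

>>> send_rows --plan '[[[0.001,0,-0.035],[0,0,-0.015],110],[[0,0,-0.035],[0,0,0],110],[[0,0,-0.024],[0,0,0],110],[[0,0,-0.01],[0,0,0],110],[[0,0,0],[0,0,0],110]]'

```text
time: 1.4
tool_pos: [0.3877, 0.304, 0.038]
tool_rot: [-3.14, -0.0, 2.159]
contact_force: [-0.1, -0.3, -0.1]
opening: 0.0519
```

Run:
```python
from h import *
snap('side','side2')
crop('side2',290,210,420,330,6,'c2')
```

```text
(no output)
```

View pics/c2.png

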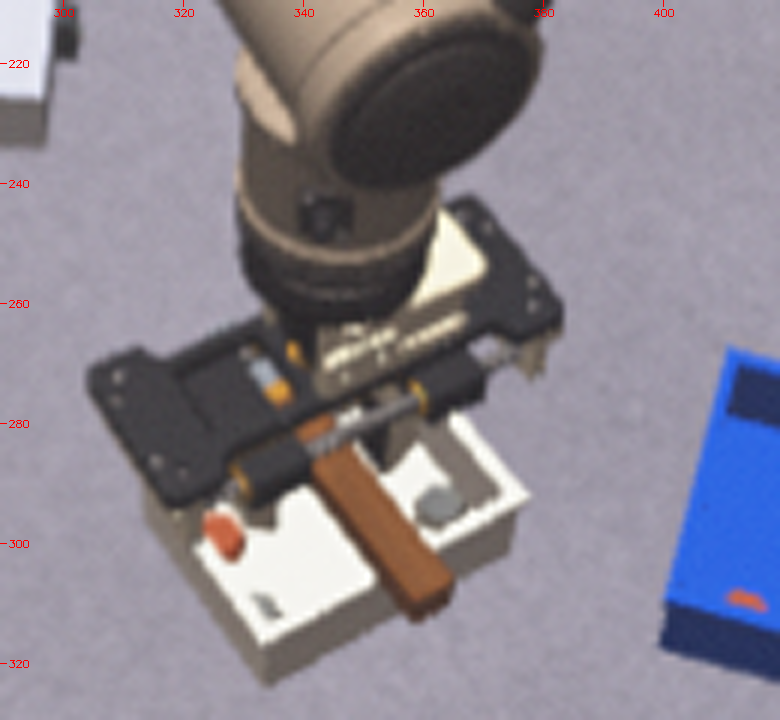

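>>> send_rows --plan '[[[0,0,0],[0,0,0],150],[[0,0,0],[0,0,0],180],[[0,0,0],[0,0,0],210],[[0,0,0],[0,0,0],255],[[0,0,0],[0,0,0],255],[[0,0,0],[0,0,0],255]]' --newtons 40

```text
time: 2.05
tool_pos: [0.3886, 0.3033, 0.0388]
tool_rot: [3.141, -0.0, 2.157]
contact_force: [-1.9, -2.0, 5.3]
opening: 0.0219
```

Run:
```python
from h import *
o=robot.observe();print(o['time'],o['tool_pos'],o['tool_rot'],o['opening'],o['contact_force'])
```

```text
2.05 [0.38862574 0.30330569 0.03883956] [ 3.14130332e+00 -5.61429914e-06  2.15652149e+00] 0.02189903234842256 [-1.87894028 -1.95277096  5.33758031]
```

>>> send_rows --plan '[[[0,0,0.01],[0,0,0],255],[[0,0,0.03],[0,0,0],255],[[0,0,0.05],[0,0,0],255],[[0.021,-0.028,0],[0,0,-0.072],255],[[0.02,-0.0275,0],[0,0,-0.072],255],[[0.02,-0.0275,0],[0,0,-0.072],255],[[0.02,-0.0275,0],[0,0,-0.072],255],[[0.02,-0.0275,0],[0,0,-0.072],255],[[0.02,-0.0275,0],[0,0,-0.072],255],[[0.02,-0.0275,0],[0,0,-0.072],255],[[0.02,-0.0275,0],[0,0,-0.071],255],[[0.02,-0.0275,0],[0,0,0],255],[[0,0,0],[0,0,0],255],[[0,0,0],[0,0,0],255]]'

```text
time: 3.45
tool_pos: [0.5694, 0.0549, 0.1283]
tool_rot: [-3.141, -0.0, 1.58]
contact_force: [0.7, 0.2, -1.8]
opening: 0.0219
```

```bash
cat >> h.py <<'E'
def st():
    o=robot.observe(); print(o['time'],np.round(o['tool_pos'],4),np.round(o['tool_rot'],4),round(o['opening'],4),np.round(o['contact_force'],2),np.round(o['torque'],3)); return o
E
python3 - <<'E'
from h import *
snap('top','top3');snap('side','side3')
o=st(); x,y,z=o['tool_pos']; yaw=o['tool_rot'][2]-np.pi
P=scrpolys(x,y,yaw,z+.019)
overlay('side3',P,240,130,340,240,6,'d2');overlay('top3',P,270,120,400,220,6,'d1')
crop('side3',240,130,340,240,6,'d3')
E
```

```text
3.55 [0.5688 0.0561 0.1284] [-3.1407e+00 -3.0000e-04  1.5824e+00] 0.022 [-0.79  0.02 -0.61] [-0.086  0.02   0.016]
```

View pics/d1.png

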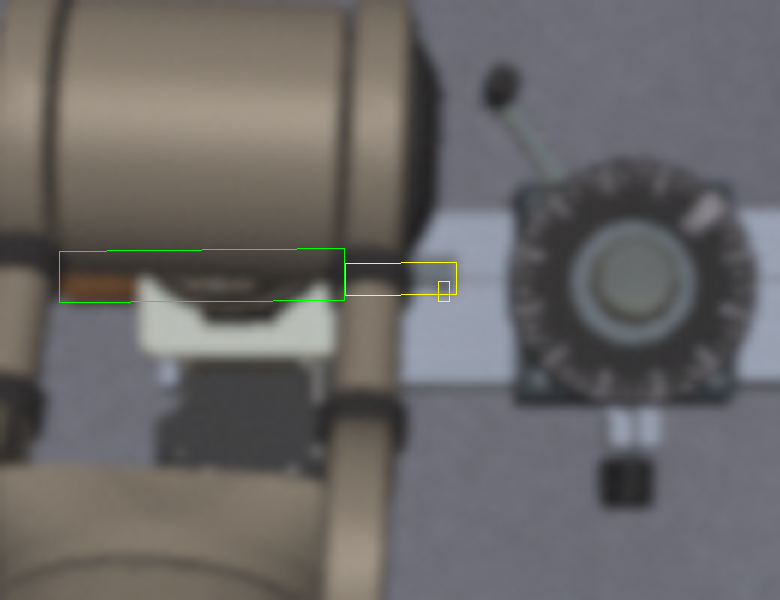

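View pics/d2.png

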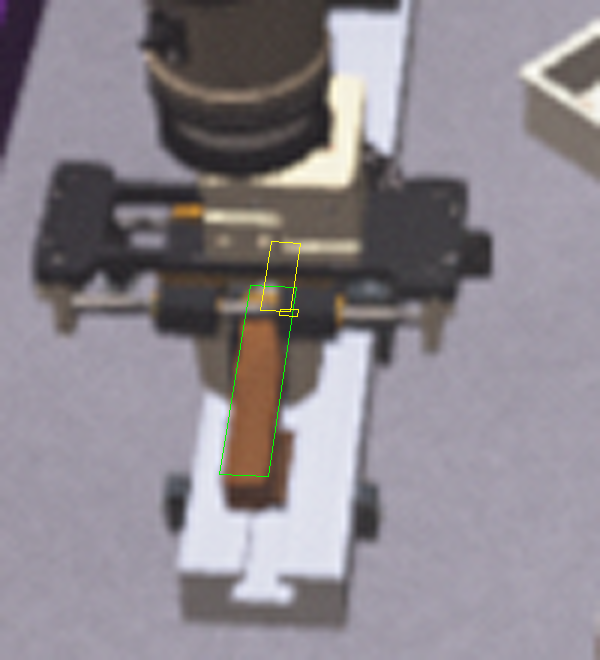

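View pics/d3.png

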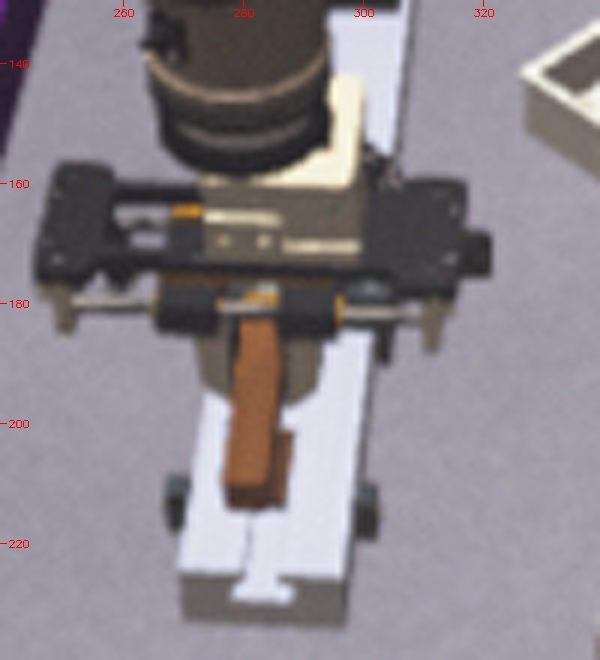

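Run:
```python
from h import *
crop('top3',275,155,305,180,24,'e1');crop('top3',335,150,365,175,24,'e2');crop('side3',268,175,298,220,16,'e3')
```

```text
(no output)
```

View pics/e1.png

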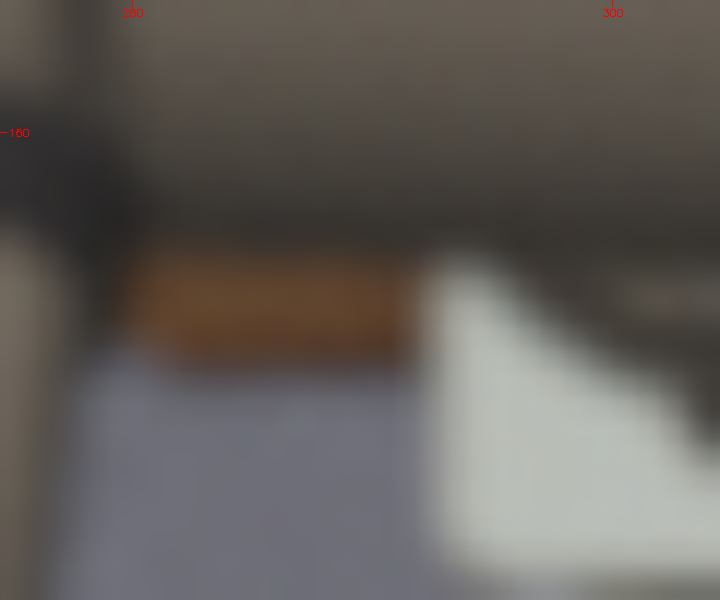

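View pics/e2.png

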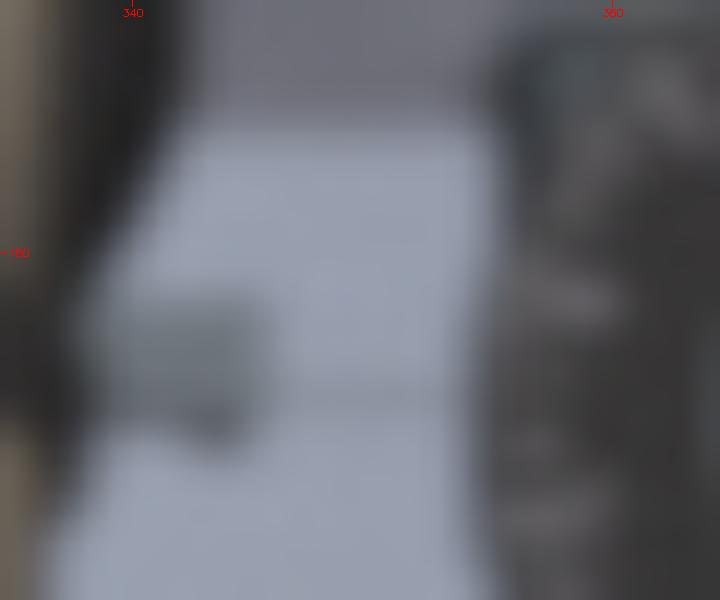

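View pics/e3.png

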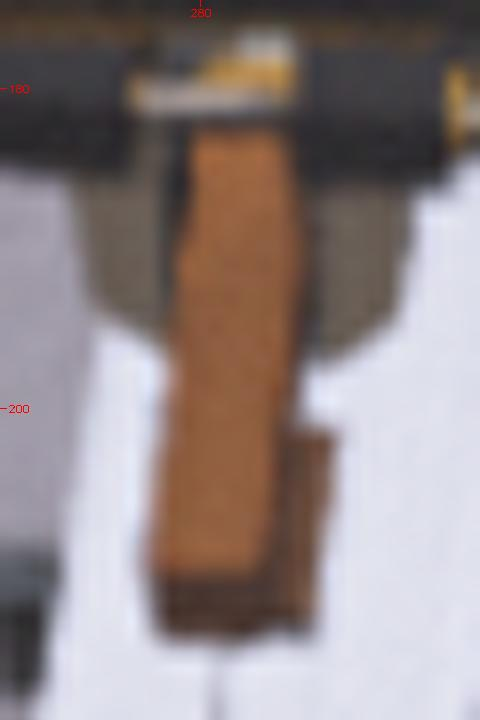

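Run:
```python
from h import *
c=load('top3')
p=atz(c,[(343,164.6),(345.1,164.6)],.1434); print(p, .5732-.0131*(p[0,1]+.0919))
p=atz(c,[(290,169.9)],.1594);print(p)
p=atz(c,[(347,154.9),(347,183.5)],.055);print(p)
print(atz(c,[(343.5,168.7)],.1434-.044))
s=load('side3'); print(atz(s,[(280.6,210.2)],.1594))
```

```text
[[ 0.57338235 -0.02214501  0.1434    ]
 [ 0.57340686 -0.02757515  0.1434    ]] 0.572286209582049
[[0.55693817 0.11358053 0.1594    ]]
[[ 0.61302064 -0.03526874  0.055     ]
 [ 0.53200203 -0.03573096  0.055     ]]
[[ 0.56823038 -0.02456962  0.0994    ]]
[[0.56613624 0.14607113 0.1594    ]]
```

>>> send_rows --plan '[[[0.0013,-0.004,-0.02],[0,0,-0.032],255],[[0,0,-0.018],[0,0,0],255],[[0,0,0],[0,0,0],255],[[0,0,0],[0,0,0],255]]'

```text
time: 3.95
tool_pos: [0.5705, 0.0522, 0.0908]
tool_rot: [-3.141, -0.0, 1.551]
contact_force: [0.6, 0.8, -0.5]
opening: 0.0217
```

Run:
```python
from h import *
snap('top','top4');snap('side','side4')
st()
crop('top4',330,148,370,188,18,'e2');crop('side4',240,140,320,240,7,'e3')
```

```text
4.05 [0.5714 0.0519 0.0915] [3.1398 0.     1.5507] 0.0217 [-0.18  0.03 -1.01] [-0.106  0.061 -0.001]
```

View pics/e2.png

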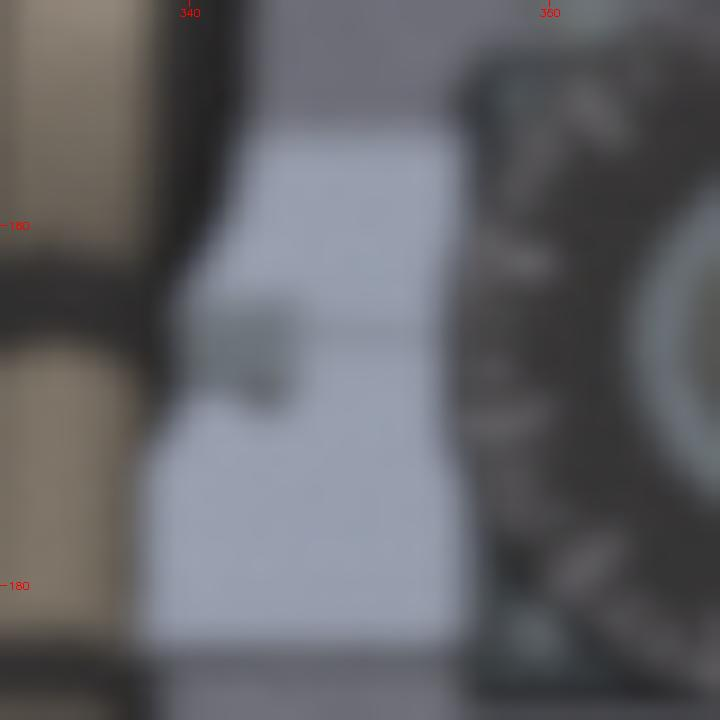

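View pics/e3.png

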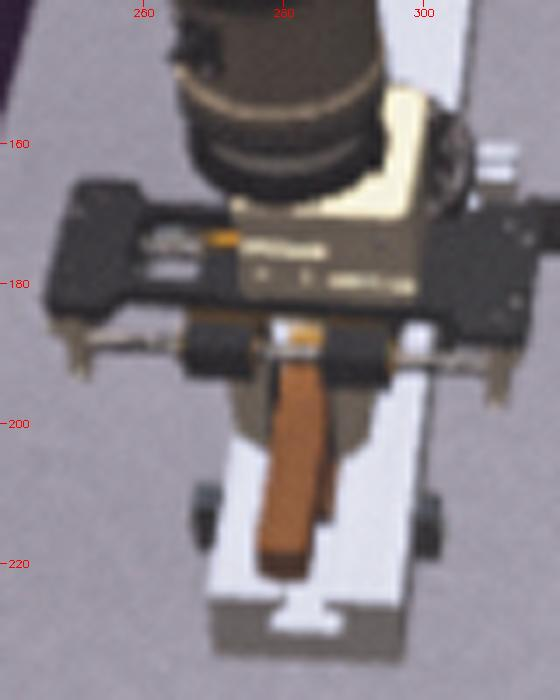

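Run:
```python
from h import *
c=load('top4')
print(atz(c,[(343,166.7)],.1057), atz(c,[(344,168.8)],.055), atz(c,[(345.8,166.7)],.1057))
print(atz(c,[(343,163.9),(343,169.4)],.1057))
s=load('side4')
print(proj(c,[(.5705,-.024,.1057),(.5705,-.024,.055),(.5705,-.028,.0615)]))
# handle tail in side: top end corners
print(atz(s,[(256/7+239.5,550/7+139.5),(308/7+239.5,552/7+139.5)],.0915+.0182+.012), atz(s,[(275/7+239.5,430/7+139.5)],.1217))
print('slot end side',atz(s,[(307/7+239.5,600/7+139.5)],.055))
```

```text
[[ 0.57283796 -0.02304179  0.1057    ]] [[ 0.57352225 -0.02705369  0.055     ]] [[ 0.57287339 -0.03055423  0.1057    ]]
[[ 0.58040899 -0.02299431  0.1057    ]
 [ 0.5655429  -0.0230875   0.1057    ]]
[[343.35162643 167.56676591]
 [342.90839518 169.86114884]
 [344.39276811 169.5861259 ]]
[[0.58124269 0.14206044 0.1217    ]
 [0.56081837 0.14156886 0.1217    ]] [[0.5821586  0.07743389 0.1217    ]]
slot end side [[0.56858122 0.10977971 0.055     ]]
```

>>> send_rows --plan '[[[-0.001,0,0],[0,0,0],255],[[0,0,-0.005],[0,0,0],255],[[0,0,-0.005],[0,0,0],255],[[0,0,0],[0,0,0],255]]'

```text
time: 4.45
tool_pos: [0.5693, 0.0513, 0.0795]
tool_rot: [-3.14, -0.0, 1.55]
contact_force: [0.3, -0.1, -0.7]
opening: 0.0217
```

>>> send_rows --plan '[[[0,0,-0.005],[0,0,0],255],[[0,0,-0.005],[0,0,0],255],[[0,0,0],[0,0,0],255]]'

```text
time: 4.75
tool_pos: [0.5693, 0.0513, 0.0694]
tool_rot: [-3.14, -0.0, 1.55]
contact_force: [0.5, -0.3, -0.3]
opening: 0.0218
```

Run:
```python
from h import *
snap('top','top5');snap('side','side5')
st()
crop('top5',330,148,370,188,18,'e2');crop('side5',240,140,320,240,7,'e3')
```

```text
4.85 [0.5698 0.0513 0.0702] [-3.1412  0.      1.5498] 0.0213 [-0.33 -0.48 -0.98] [-0.14   0.045  0.031]
```

View pics/e2.png

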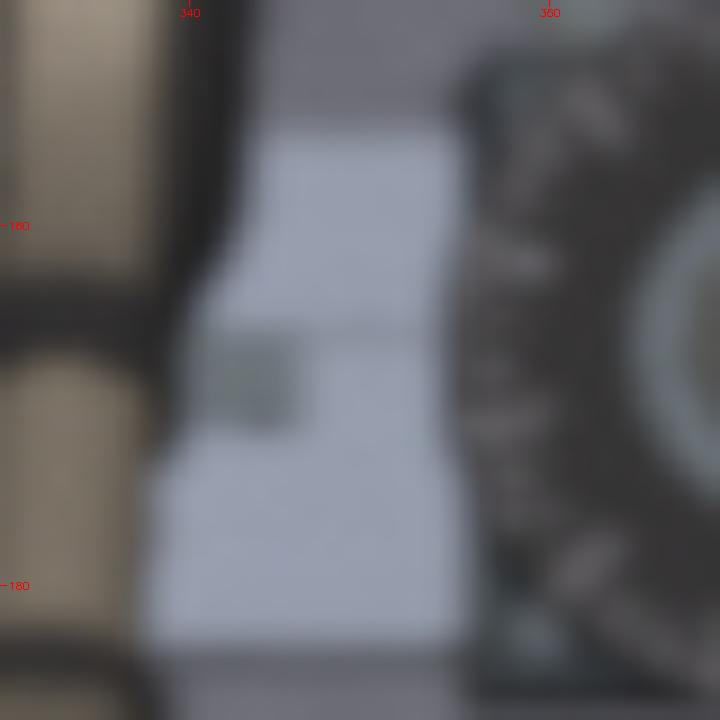

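View pics/e3.png

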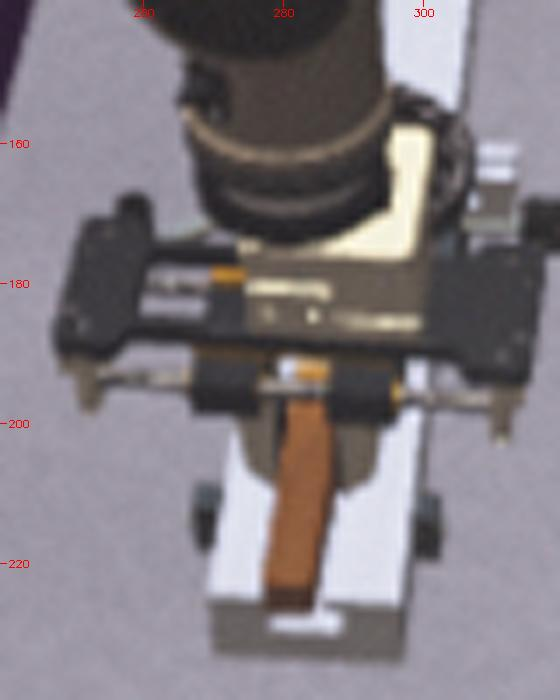

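>>> send_rows --plan '[[[0,0.01,-0.001],[0,0,0],255],[[0,0.01,0],[0,0,0],255],[[0,0.006,0],[0,0,0],255],[[-0.0005,0.006,0],[0,0,0],255],[[0,0.008,0],[0,0,0],255],[[0,0.008,0],[0,0,0],255]]'

```text
time: 5.45
tool_pos: [0.5694, 0.1, 0.0695]
tool_rot: [3.141, 0.0, 1.55]
contact_force: [0.9, -0.6, -1.0]
opening: 0.0219
```

Run:
```python
from h import *
snap('side','side6')
st()
crop('side6',240,140,320,240,7,'e3')
```

```text
5.5 [0.5693 0.1012 0.0695] [ 3.1414e+00 -6.0000e-04  1.5504e+00] 0.0217 [-0.01  1.86 -1.37] [-0.003  0.034 -0.011]
```

View pics/e3.png

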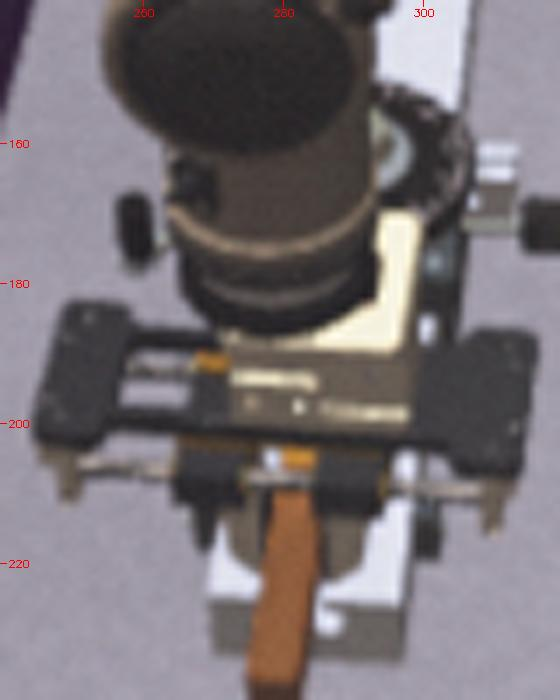

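>>> send_rows --plan '[[[0,0.01,0],[0,0,0],255],[[-0.0005,0.01,0],[0,0,0],255],[[0,0.01,0],[0,0,0],255],[[0,0.01,0],[0,0,0],255],[[-0.0005,0.01,0],[0,0,0],255],[[0,0.01,0],[0,0,0],255]]'

```text
time: 6.1
tool_pos: [0.5683, 0.1603, 0.0694]
tool_rot: [-3.142, 0.0, 1.55]
contact_force: [-0.9, -0.7, -1.2]
opening: 0.0219
```

Run:
```python
from h import *
snap('side','side7');snap('top','top7')
st()
crop('side7',220,160,330,270,6,'e3')
crop('top7',240,140,340,220,7,'e2')
```

```text
6.2 [0.5683 0.1609 0.0694] [ 3.1414e+00 -4.0000e-04  1.5512e+00] 0.0221 [-0.46 -0.41 -1.33] [-0.081  0.05   0.006]
```

View pics/e3.png

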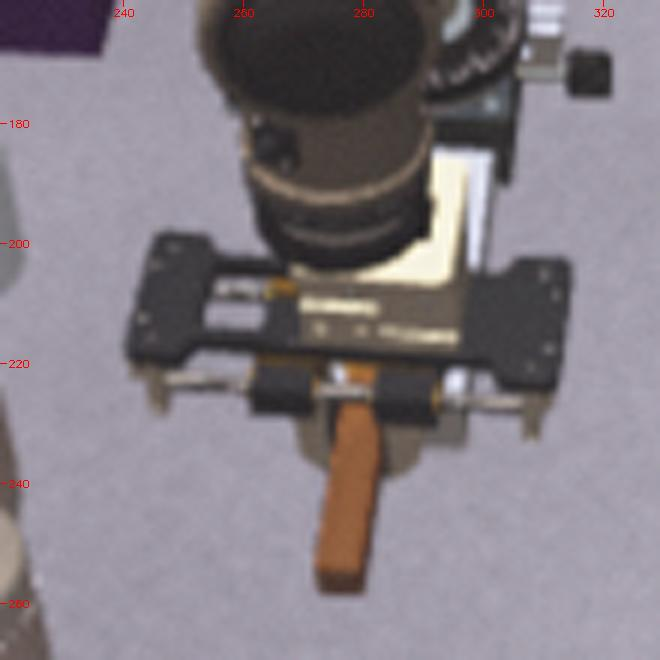

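View pics/e2.png

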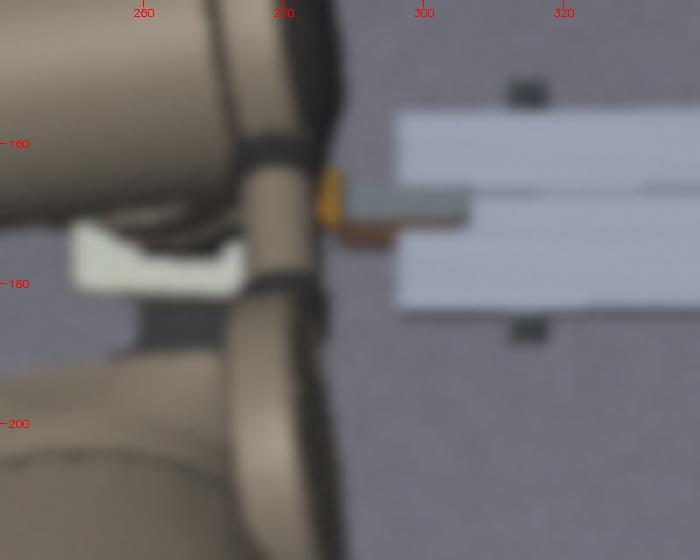

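>>> send_rows --plan '[[[0,0.008,0],[0,0,0],255],[[-0.0005,0.008,0],[0,0,0],255],[[0,0.01,0],[0,0,0],255],[[0,0.01,0],[0,0,0],255],[[0,0.008,0],[0,0,0],255],[[0,0,0],[0,0,0],255],[[0,0,0],[0,0,0],255]]'

```text
time: 6.9
tool_pos: [0.5677, 0.2036, 0.0693]
tool_rot: [-3.141, 0.0, 1.55]
contact_force: [0.5, -1.7, 0.0]
opening: 0.0218
```

Run:
```python
from h import *
snap('side','side8');snap('top','top8')
st()
crop('side8',220,160,330,290,6,'e3')
crop('top8',240,140,340,220,7,'e2')
```

```text
7.0 [0.5677 0.2032 0.0693] [-3.1413e+00  1.0000e-04  1.5496e+00] 0.0218 [ 0.18  0.71 -0.44] [-0.098  0.078  0.019]
```

View pics/e3.png

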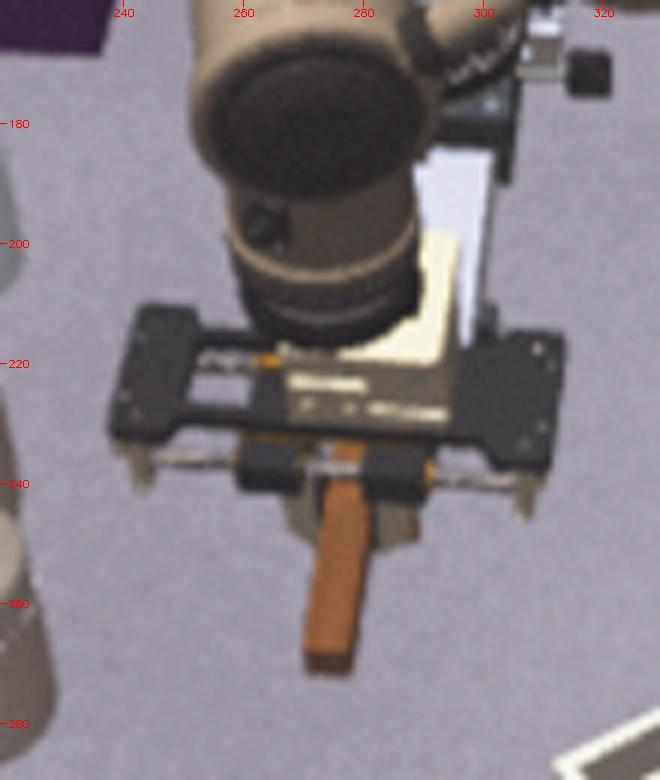

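View pics/e2.png

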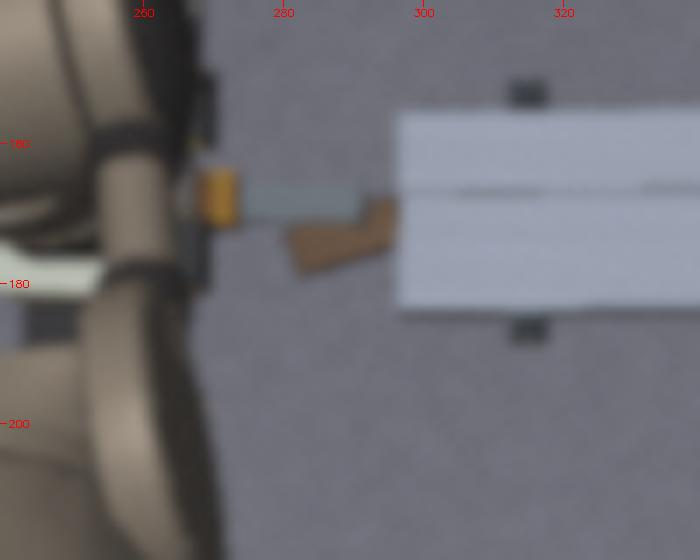

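>>> send_rows --plan '[[[0,0,0.02],[0,0,0],255],[[0,0,0.04],[0,0,0],255],[[-0.02,0.02,0.02],[0,0,0.06],255],[[-0.025,0.02,0],[0,0,0.09],255],[[-0.025,0.02,0],[0,0,0.09],255],[[-0.025,0.02,0],[0,0,0.09],255],[[0,0,0],[0,0,0],255]]'

```text
time: 7.7
tool_pos: [0.4699, 0.285, 0.1495]
tool_rot: [-3.14, -0.001, 1.885]
contact_force: [-0.1, -0.3, -1.6]
opening: 0.0214
```

Run:
```python
from h import *
snap('side','side9');snap('top','top9')
st()
crop('side9',250,190,330,260,9,'e3')
crop('top9',265,140,325,200,10,'e2')
```

```text
7.8 [0.4729 0.2834 0.1497] [3.1409e+00 2.0000e-04 1.8798e+00] 0.0217 [ 0.21 -0.22 -0.43] [-0.084 -0.011 -0.003]
```

View pics/e3.png

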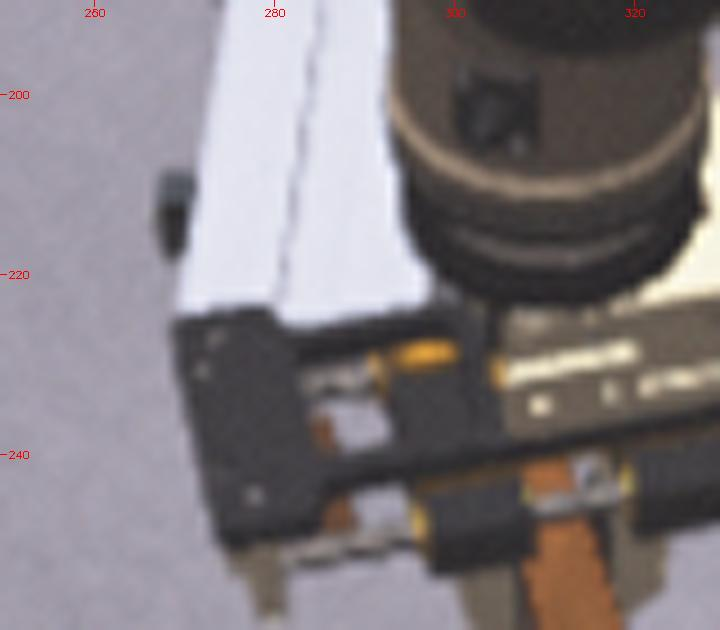

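View pics/e2.png

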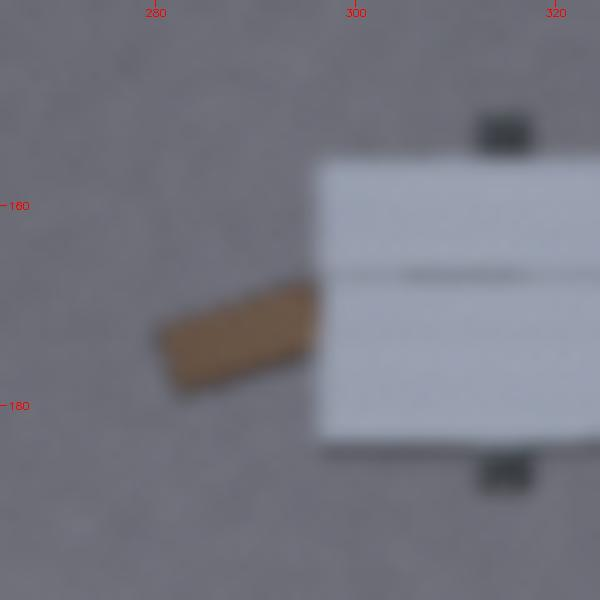

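>>> send_rows --plan '[[[-0.02,0.005,0],[0,0,0.07],255],[[-0.022,0.005,0],[0,0,0.07],255],[[-0.022,0.005,0],[0,0,0.07],255],[[-0.0203,0.005,-0.01],[0,0,0.067],255],[[0,0,-0.03],[0,0,0],255],[[0,0,-0.03],[0,0,0],255],[[0,0,0],[0,0,0],255]]'

```text
time: 8.5
tool_pos: [0.3874, 0.3015, 0.0765]
tool_rot: [-3.135, -0.0, 2.155]
contact_force: [-0.8, -0.0, -0.7]
opening: 0.022
```

Run:
```python
from h import *
snap('side','side10');snap('top','top10')
st()
crop('side10',260,210,400,330,5,'e3')
crop('top10',180,150,320,280,5,'e2')
```

```text
8.6 [0.3895 0.3029 0.0796] [-3.1412e+00  1.0000e-04  2.1550e+00] 0.022 [ 0.07  0.29 -0.61] [-0.048  0.009  0.021]
```

View pics/e3.png

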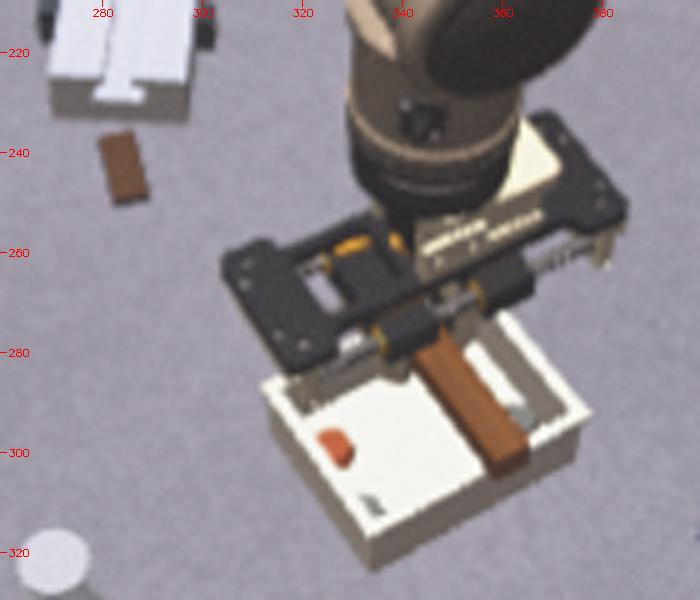

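View pics/e2.png

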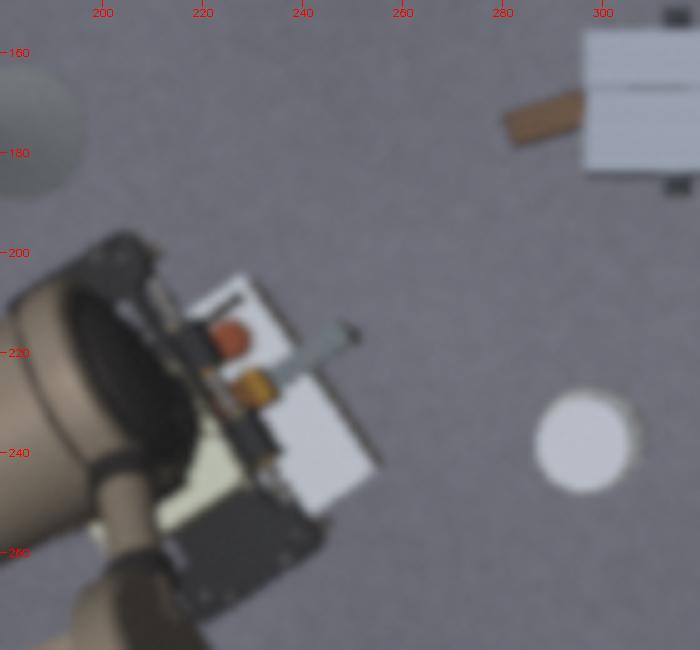

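>>> send_rows --plan '[[[0,0,-0.02],[0,0,0],255],[[0,0,-0.014],[0,0,0],255],[[0,0,-0.006],[0,0,0],255],[[0,0,0],[0,0,0],255],[[0,0,-0.001],[0,0,0],255],[[0,0,0],[0,0,0],255]]'

```text
time: 9.2
tool_pos: [0.3892, 0.3036, 0.0393]
tool_rot: [3.14, 0.0, 2.157]
contact_force: [0.1, -0.2, -0.9]
opening: 0.0218
```

>>> send_rows --plan '[[[0,0,-0.0007],[0,0,0],255],[[0,0,0],[0,0,0],185],[[0,0,0],[0,0,0],170],[[0,0,0],[0,0,0],130],[[0,0,0],[0,0,0],110],[[0,0,0],[0,0,0],110],[[0,0,0.015],[0,0,0],110],[[0,0,0.035],[0,0,0],110],[[0,0,0.05],[0,0,0],110],[[0,0,0.03],[0,0,0],110]]'

```text
time: 10.2
tool_pos: [0.3893, 0.3038, 0.1708]
tool_rot: [3.138, 0.0, 2.157]
contact_force: [0.1, 0.7, -0.9]
opening: 0.0521
```

Run:
```python
from h import *
snap('side','side11');snap('top','top11')
st()
crop('side11',260,210,400,330,5,'e3')
```

```text
10.3 [0.3908 0.3046 0.1721] [3.1326e+00 7.0000e-04 2.1569e+00] 0.0524 [ 0.09 -0.24 -0.56] [-0.034  0.036 -0.035]
```

View pics/e3.png

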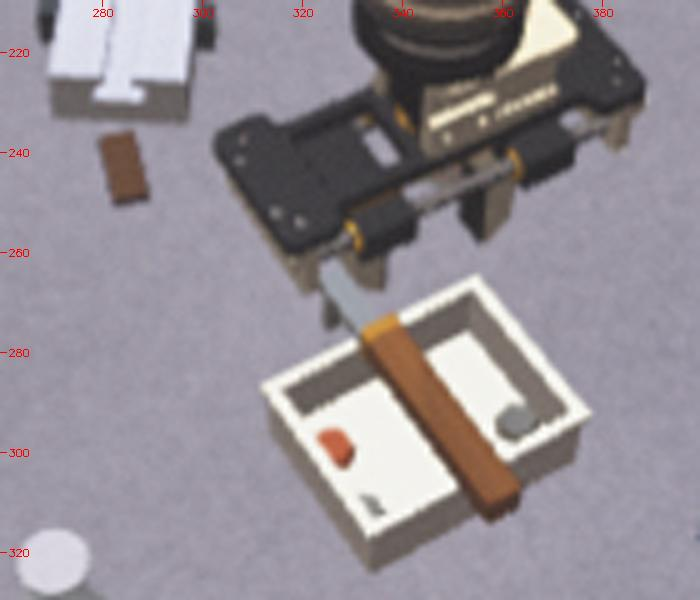

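View pics/top11.png

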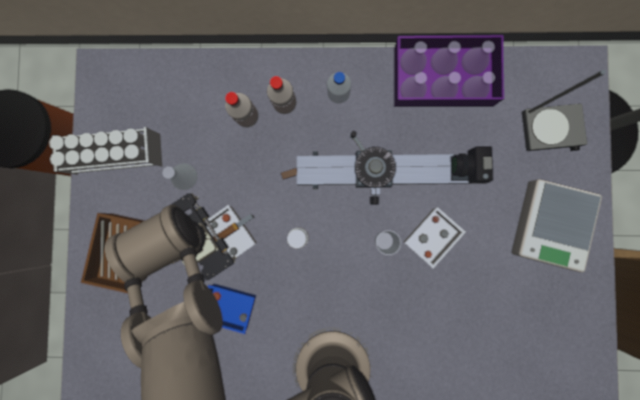

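>>> send_rows --plan '[[[0.009,-0.041,0],[0,0,0.099],0],[[0.009,-0.041,0],[0,0,0.099],0],[[0.009,-0.041,0],[0,0,0.099],0],[[0.009,-0.041,0],[0,0,0.099],0],[[0.009,-0.041,0],[0,0,0.099],0],[[0.009,-0.041,0],[0,0,0.099],0],[[0.009,-0.041,0],[0,0,0.099],0],[[0.009,-0.041,0],[0,0,0.099],0],[[0.009,-0.041,0],[0,0,0.099],0],[[0.009,-0.041,0],[0,0,0.1],0],[[0,0,0],[0,0,0],0],[[0,0,0],[0,0,0],0]]' --newtons 30

```text
time: 11.5
tool_pos: [0.478, -0.1071, 0.1666]
tool_rot: [3.14, -0.002, -3.139]
contact_force: [-0.9, 0.0, 0.2]
opening: 0.0919
```

Run:
```python
from h import *
snap('side','side12');snap('top','top12')
st()
crop('side12',220,90,360,210,5,'e3')
crop('top12',300,120,440,230,5,'e2')
```

```text
11.6 [ 0.4779 -0.1057  0.167 ] [ 3.1405e+00 -1.5000e-03 -3.1358e+00] 0.0919 [ 0.46  0.47 -0.7 ] [-0.014 -0.014 -0.01 ]
```

View pics/e3.png

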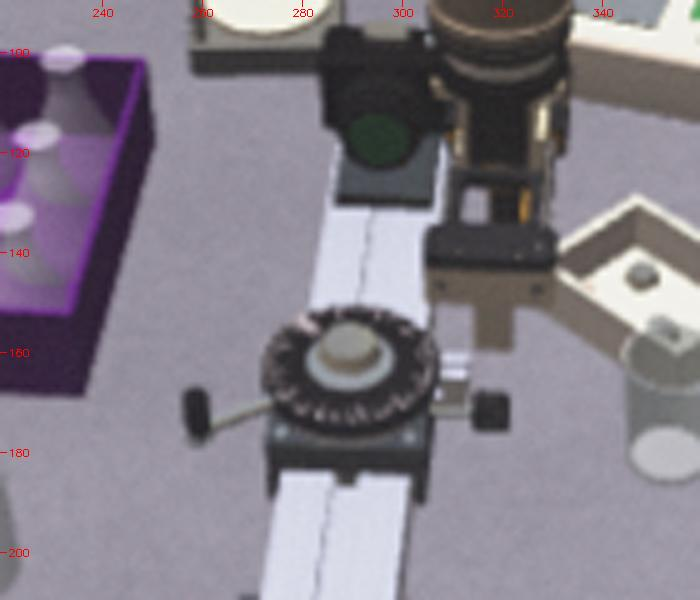

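View pics/e2.png

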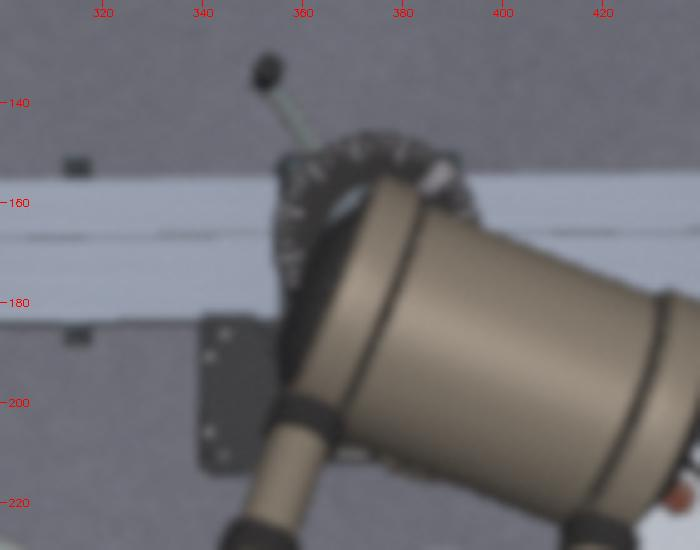

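>>> send_rows --plan '[[[0.003,0,-0.04],[0,0,0],0],[[0,-0.001,-0.04],[0,0,0],0],[[0,0,-0.025],[0,0,0],0],[[0,0,-0.01],[0,0,0],0],[[0,0,0],[0,0,0],60],[[0,0,0],[0,0,0],100],[[0,0,0],[0,0,0],140],[[0,0,0],[0,0,0],170],[[0,0,0],[0,0,0],200],[[0,0,0],[0,0,0],255],[[0,0,0],[0,0,0],255]]'

```text
time: 12.7
tool_pos: [0.4817, -0.1077, 0.0529]
tool_rot: [-3.142, 0.0, -3.135]
contact_force: [-0.5, -0.5, -0.8]
opening: 0.0406
```

Run:
```python
from h import *
snap('side','side13')
st()
crop('side13',220,90,360,210,5,'e3')
```

```text
12.75 [ 0.4816 -0.1077  0.0528] [ 3.1416e+00  1.0000e-04 -3.1355e+00] 0.0365 [-0.57  0.04  1.11] [ 0.042  0.033 -0.009]
```

View pics/e3.png

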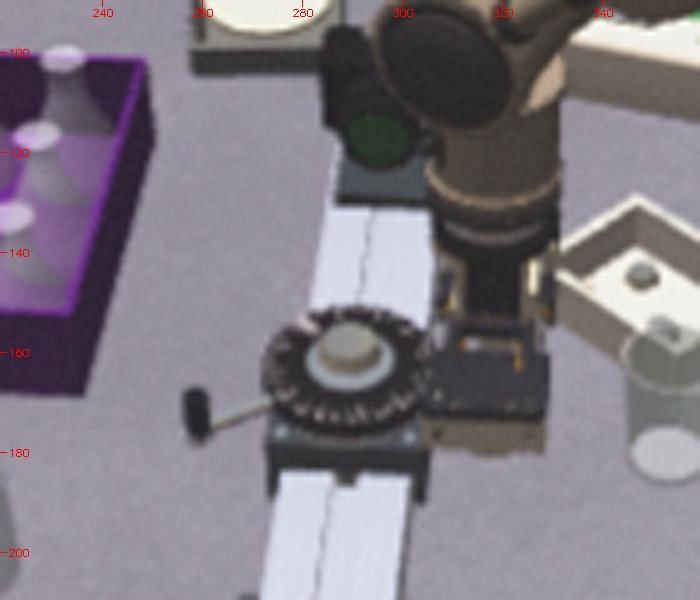

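Still closing; wait two more rows.

>>> send_rows --plan '[[[0,0,0],[0,0,0],255],[[0,0,0],[0,0,0],255],[[0,0,0],[0,0,0],255],[[0,0,0],[0,0,0],255]]'

```text
time: 13.15
tool_pos: [0.4816, -0.108, 0.0527]
tool_rot: [-3.141, 0.0, -3.135]
contact_force: [-1.5, -4.6, -0.6]
opening: 0.023
```

>>> send_rows --plan '[[[0,0.005,0],[0,0,0],255],[[0,0.01,0],[0,0,0],255],[[-0.0005,0.015,0],[0,0,0],255],[[0,0.015,0],[0,0,0],255],[[-0.0005,0.015,0],[0,0,0],255],[[0,0.015,0],[0,0,0],255],[[0,0.01,0],[0,0,0],255],[[0,0.005,0],[0,0,0],255],[[0,0,0],[0,0,0],255]]'

```text
time: 14.05
tool_pos: [0.4802, -0.0165, 0.0527]
tool_rot: [3.14, -0.001, -3.135]
contact_force: [-0.9, 3.9, 3.2]
opening: 0.0233
```

Run:
```python
from h import *
snap('side','side14')
st()
crop('side14',220,140,360,240,5,'e3')
```

```text
14.1 [ 0.4802 -0.0167  0.0527] [ 3.1399e+00 -8.0000e-04 -3.1354e+00] 0.023 [-1.87  3.79  2.82] [0.688 0.292 0.089]
```

View pics/e3.png

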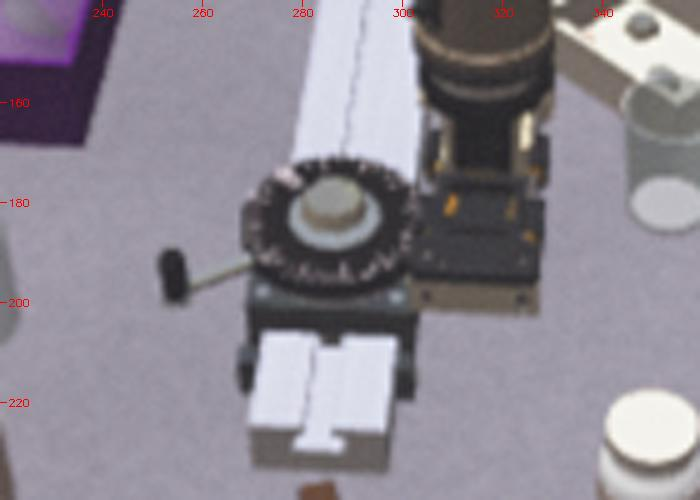

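Close to the stops; feel forward gently.

>>> send_rows --plan '[[[0,0.004,0],[0,0,0],255],[[0,0.004,0],[0,0,0],255],[[0,0.003,0],[0,0,0],255],[[0,0,0],[0,0,0],255]]'

```text
time: 14.5
tool_pos: [0.4801, -0.0069, 0.0527]
tool_rot: [-3.142, -0.001, -3.136]
contact_force: [-3.2, -1.2, 4.7]
opening: 0.0229
```

>>> send_rows --plan '[[[0,0.003,0],[0,0,0],255],[[0,0.002,0],[0,0,0],255],[[0,0,0],[0,0,0],255]]'

```text
time: 14.8
tool_pos: [0.48, -0.0042, 0.0527]
tool_rot: [-3.138, -0.001, -3.135]
contact_force: [-5.2, -14.9, 3.2]
opening: 0.023
```

>>> send_rows --plan '[[[0,0.002,0],[0,0,0],255],[[0,0,0],[0,0,0],255]]'

```text
time: 15.0
tool_pos: [0.4801, -0.0041, 0.0527]
tool_rot: [-3.135, -0.002, -3.134]
contact_force: [-6.2, -26.0, 2.8]
opening: 0.0229
```

Run:
```python
from h import *
snap('side','side15')
st()
crop('side15',240,160,330,240,8,'e3')
```

```text
15.05 [ 0.4801 -0.0041  0.0527] [-3.1355e+00 -1.6000e-03 -3.1343e+00] 0.0229 [ -6.23 -26.13   2.71] [-4.122  1.087  0.023]
```

View pics/e3.png

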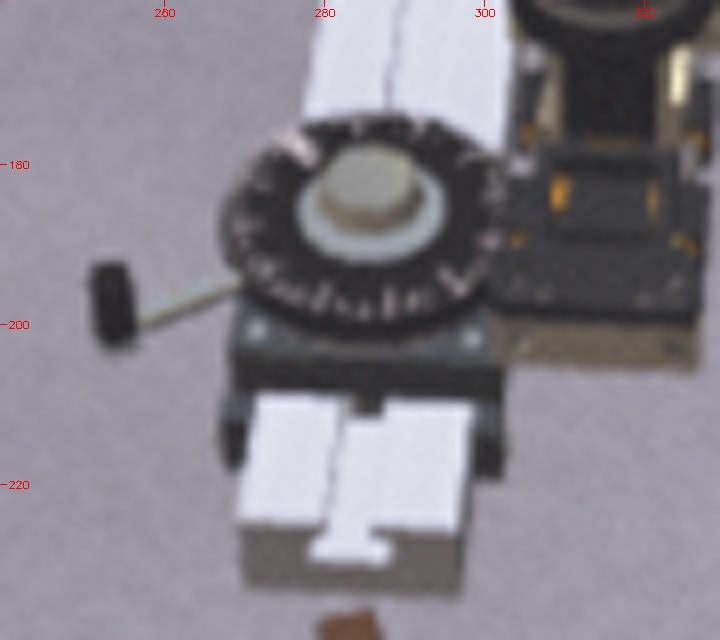

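>>> send_rows --plan '[[[0,-0.003,0],[0,0,0],255],[[0,0,0],[0,0,0],200],[[0,0,0],[0,0,0],120],[[0,0,0],[0,0,0],60],[[0,0,0],[0,0,0],60],[[0,0,0],[0,0,0],60],[[0,0,0.02],[0,0,0],60],[[0,0,0.05],[0,0,0],110],[[0,0,0.05],[0,0,0],110],[[0,0,0.03],[0,0,0],110]]'

```text
time: 16.05
tool_pos: [0.4817, -0.0025, 0.2064]
tool_rot: [-3.141, 0.005, -3.135]
contact_force: [0.6, -0.1, 0.3]
opening: 0.0526
```

Run:
```python
from h import *
snap('side','side16');snap('top','top16')
st()
crop('side16',240,150,330,240,8,'e3')
crop('top16',270,110,390,220,6,'e2')
```

```text
16.15 [ 0.4831 -0.0028  0.2073] [-3.1403  0.0095 -3.135 ] 0.0521 [-0.46 -0.39 -0.07] [0.055 0.059 0.014]
```

View pics/e3.png

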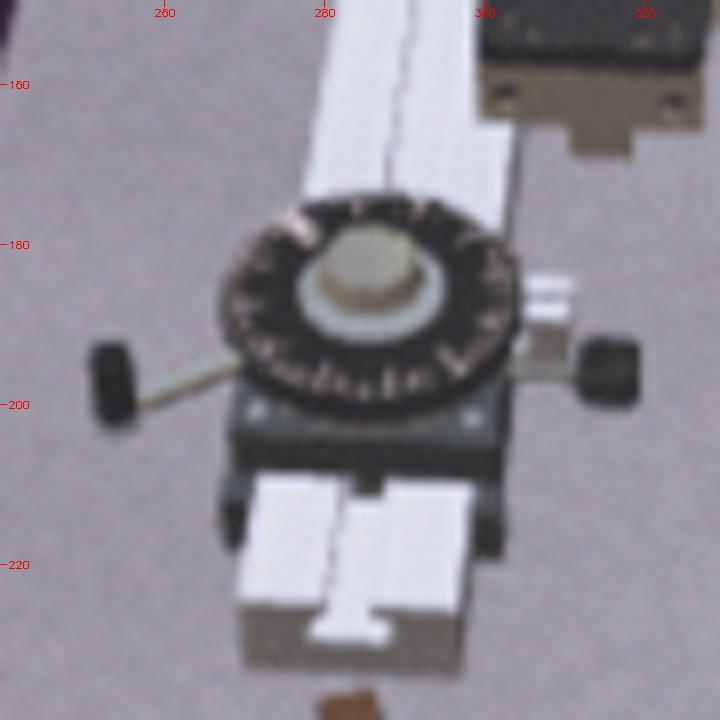

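View pics/e2.png

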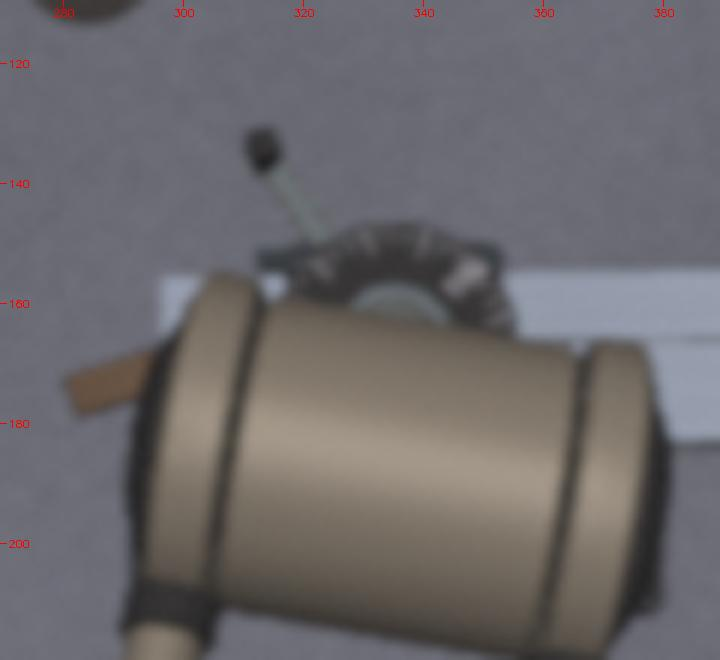

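```bash
cat >> h.py <<'E'
C=np.array([.5700,-.0025]); RY=1.5815
def rd(p):
    d=np.array(p)[:2]-C; a=np.degrees(np.arctan2(d[1],d[0])-RY)%360; return round((a-170)%360,1),round(np.hypot(*d),4)
E
python3 - <<'E'
from h import *
s=load('side16');c=load('top16')
p=atz(s,[(110/8+239.5,349/8+149.5)],.126); print(p,rd(p[0]))
p=atz(s,[(112/8+239.5,386/8+149.5)],.110); print(p,rd(p[0]))
p=atz(c,[(262/6+269.5,142/6+109.5)],.126); print(p,rd(p[0]))
# dial ring centre in side
print('dial',atz(s,[(370/8+239.5,300/8+149.5)],.105))
for cc in(c,s):
  print(proj(cc,[(C[0]+.105*np.cos(RY+np.radians(170+r)),C[1]+.105*np.sin(RY+np.radians(170+r)),.126) for r in(130,135,140)]))
print(proj(s,[(*C,.105)]))
E
```

```text
[[0.65834376 0.05638858 0.126     ]] (np.float64(133.1), np.float64(0.1062))
[[0.65865278 0.05944289 0.11      ]] (np.float64(134.3), np.float64(0.1081))
[[0.65932799 0.057069   0.126     ]] (np.float64(133.1), np.float64(0.1074))
dial [[0.5719351  0.00412658 0.105     ]]
[[315.46520213 132.78338461]
 [312.55906802 134.64498357]
 [309.82536658 136.74919533]]
[[252.866056   191.73914318]
 [254.15035195 193.74355105]
 [255.69717632 195.65905841]]
[[286.66531046 185.45676784]]
```

Run:
```python
from h import *
c=load('top0')
print(np.round(atz(c,[(232,98),(276,82.5)],.18),3),np.round(atz(c,[(339,77.5)],.13),3))
t=np.radians(np.linspace(33.6,-59.4,19)); print(np.degrees(t[0]-t[1]))
P=C+.105*np.c_[np.cos(t),np.sin(t)]
print(np.round(P,4)[[0,6,12,18]]); print(np.round(np.diff(P,axis=0),4).tolist())
```

```text
[[0.737 0.262 0.18 ]
 [0.777 0.15  0.18 ]] [[ 0.808 -0.01   0.13 ]]
5.166666666666669
[[ 0.6575  0.0556]
 [ 0.6749  0.0023]
 [ 0.6624 -0.0524]
 [ 0.6234 -0.0929]]
[[0.0049, -0.0081], [0.0041, -0.0085], [0.0033, -0.0089], [0.0025, -0.0091], [0.0017, -0.0093], [0.0009, -0.0094], [0.0, -0.0095], [-0.0008, -0.0094], [-0.0017, -0.0093], [-0.0025, -0.0091], [-0.0033, -0.0089], [-0.0041, -0.0085], [-0.0049, -0.0081], [-0.0056, -0.0076], [-0.0062, -0.0071], [-0.0069, -0.0065], [-0.0074, -0.0059], [-0.0079, -0.0052]]
```

>>> send_rows --plan '[[[0.029,0.01,0],[0,0,0.098],100],[[0.029,0.01,0],[0,0,0.098],100],[[0.029,0.01,0],[0,0,0.098],100],[[0.029,0.01,0],[0,0,0.098],100],[[0.029,0.01,0],[0,0,0.098],100],[[0.03,0.0085,0],[0,0,0.095],100],[[0,0,-0.03],[0,0,0],100],[[0,0,-0.03],[0,0,0],100],[[0,0,0],[0,0,0],100]]' --newtons 25

```text
time: 17.05
tool_pos: [0.6525, 0.0563, 0.1365]
tool_rot: [3.135, -0.009, -2.55]
contact_force: [-1.8, 0.1, -0.4]
opening: 0.0561
```

Run:
```python
from h import *
snap('side','side17');snap('top','top17')
st()
crop('side17',210,120,310,220,7,'e3')
crop('top17',270,100,390,200,6,'e2')
```

```text
17.15 [0.6552 0.056  0.142 ] [ 3.1402e+00 -1.6000e-03 -2.5503e+00] 0.0561 [-0.61 -0.03  0.47] [ 0.037  0.069 -0.044]
```

View pics/e3.png

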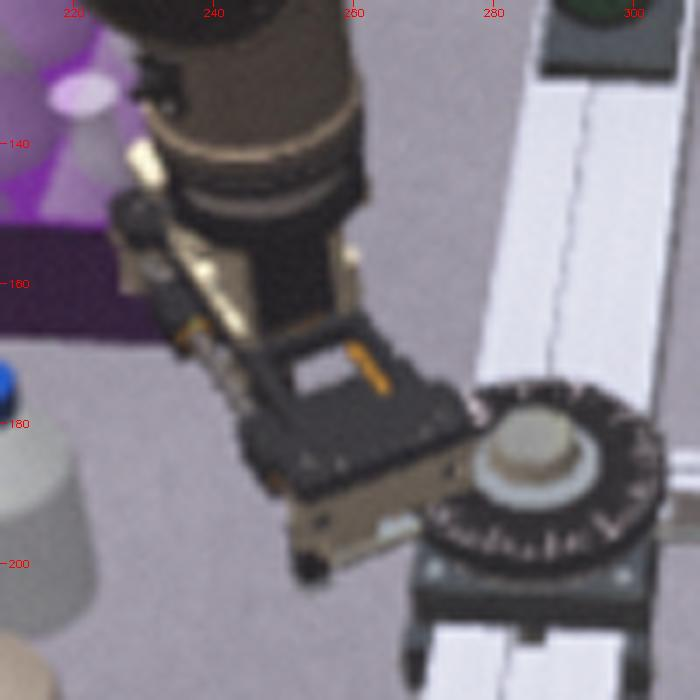

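View pics/e2.png

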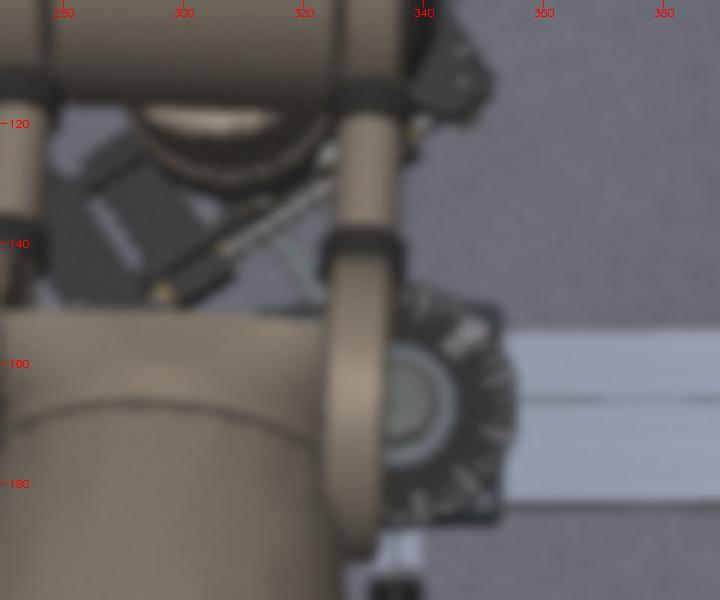

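>>> send_rows --plan '[[[0.002,0,-0.02],[0,0,0],100],[[0,0,-0.02],[0,0,0],100],[[0,0,0],[0,0,0],100],[[0,0,0],[0,0,0],100]]'

```text
time: 17.55
tool_pos: [0.6583, 0.0558, 0.1044]
tool_rot: [-3.141, 0.002, -2.55]
contact_force: [1.0, 0.5, 1.2]
opening: 0.0557
```

Run:
```python
from h import *
snap('side','side18')
st()
crop('side18',210,120,310,220,7,'e3')
```

```text
17.6 [0.6587 0.0558 0.1049] [-3.1398e+00  2.6000e-03 -2.5504e+00] 0.0558 [-0.3   0.29  0.27] [ 0.066 -0.006 -0.001]
```

View pics/e3.png

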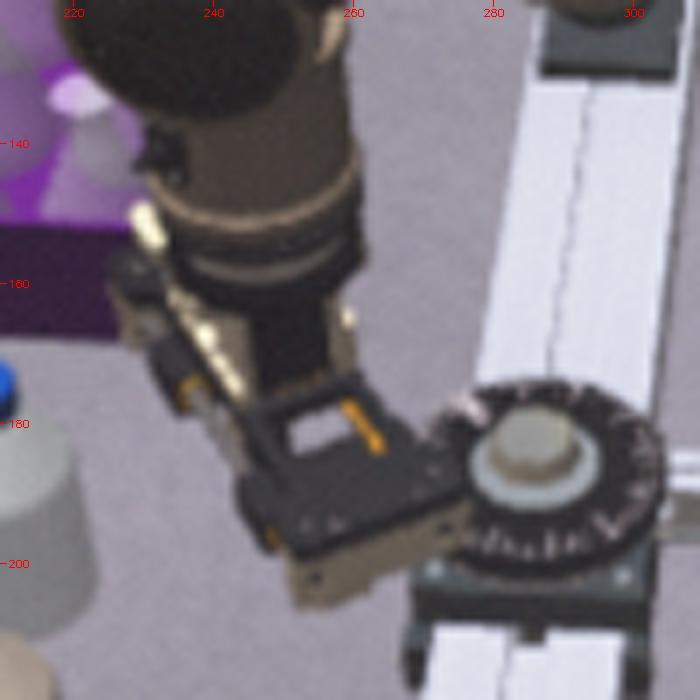

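>>> send_rows --plan '[[[0,0,-0.006],[0,0,0],120],[[0,0,0],[0,0,0],160],[[0,0,0],[0,0,0],190],[[0,0,0],[0,0,0],220],[[0,0,0],[0,0,0],255],[[0,0,0],[0,0,0],255],[[0,0,0],[0,0,0],255]]'

```text
time: 18.3
tool_pos: [0.6576, 0.0559, 0.0968]
tool_rot: [3.141, 0.0, -2.55]
contact_force: [-0.0, 0.7, 1.9]
opening: 0.0156
```

>>> send_rows --plan '[[[0.0025,-0.004,0],[0,0,-0.045],255],[[0.0024,-0.0041,0],[0,0,-0.045],255],[[0.0041,-0.0085,0],[0,0,-0.09],255],[[0.0033,-0.0089,0],[0,0,-0.09],255],[[0.0025,-0.0091,0],[0,0,-0.09],255],[[0.0017,-0.0093,0],[0,0,-0.09],255],[[0.0009,-0.0094,0],[0,0,-0.09],255],[[0,0,0],[0,0,0],255]]'

```text
time: 19.1
tool_pos: [0.6755, 0.0015, 0.0969]
tool_rot: [-3.141, 0.001, -3.092]
contact_force: [1.0, -0.9, 1.0]
opening: 0.0154
```

Run:
```python
from h import *
snap('side','side19')
o=st();print(rd(o['tool_pos']))
crop('side19',210,120,310,220,7,'e3')
```

```text
19.15 [0.6755 0.0019 0.0969] [-3.1413e+00  1.2000e-03 -3.0894e+00] 0.0155 [ 1.57 -0.25 -0.66] [-0.076 -0.3   -0.068]
(np.float64(101.8), np.float64(0.1056))
```

View pics/e3.png

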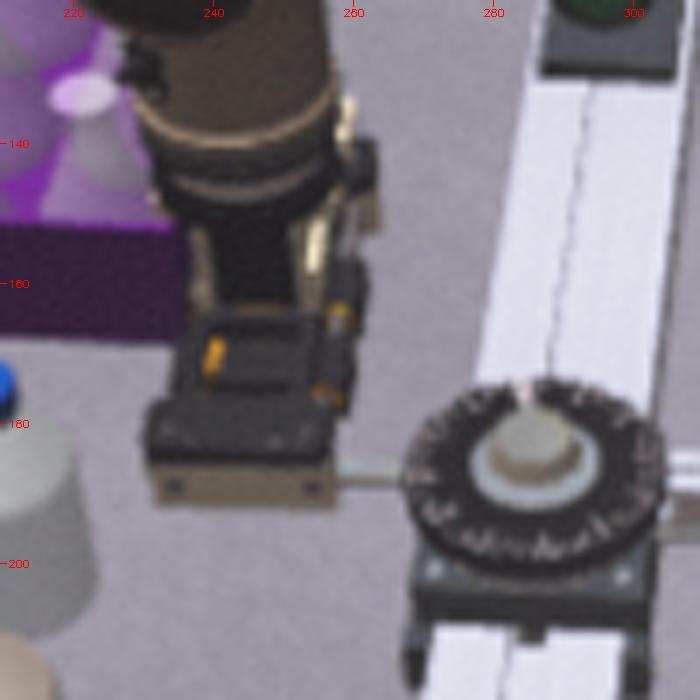

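>>> send_rows --plan '[[[0,-0.0095,0],[0,0,-0.09],255],[[-0.0008,-0.0094,0],[0,0,-0.09],255],[[-0.0017,-0.0093,0],[0,0,-0.09],255],[[-0.0025,-0.0091,0],[0,0,-0.09],255],[[-0.0033,-0.0089,0],[0,0,-0.09],255],[[-0.0041,-0.0085,0],[0,0,-0.09],255],[[-0.0049,-0.0081,0],[0,0,-0.09],255],[[-0.0056,-0.0076,0],[0,0,-0.09],255],[[-0.0062,-0.0071,0],[0,0,-0.09],255],[[0,0,0],[0,0,0],255]]'

```text
time: 20.15
tool_pos: [0.6462, -0.0761, 0.0969]
tool_rot: [3.142, 0.002, 2.383]
contact_force: [4.7, -4.4, -2.1]
opening: 0.0155
```

Run:
```python
from h import *
o=st();print(rd(o['tool_pos']))
```

```text
20.15 [ 0.6462 -0.0761  0.0969] [3.1415e+00 2.1000e-03 2.3832e+00] 0.0155 [ 4.66 -4.41 -2.12] [-0.725 -0.613 -0.053]
(np.float64(55.4), np.float64(0.1059))
```

Run:
```python
from h import *
from scipy.optimize import least_squares
P=np.array([(.6576,.0559),(.6755,.0017),(.6462,-.0761)])
print(least_squares(lambda c:np.hypot(*(P-c).T)-.105,C).x)
```

```text
[ 0.57067929 -0.00309702]
```

>>> send_rows --plan '[[[-0.0065,-0.0067,0],[0,0,-0.09],255],[[-0.0071,-0.0061,0],[0,0,-0.09],255],[[-0.0076,-0.0054,0],[0,0,-0.09],255],[[0,0,0],[0,0,0],255],[[0,0,0],[0,0,0],255]]'

```text
time: 20.65
tool_pos: [0.6249, -0.0932, 0.0969]
tool_rot: [-3.141, 0.001, 2.117]
contact_force: [0.6, -3.7, 0.5]
opening: 0.0155
```

```bash
sed -i 's/^C=np.*;/C=np.array([.5707,-.0031]);/' h.py
python3 - <<'E'
from h import *
snap('side','side20');snap('top','top20')
o=st();print(rd(o['tool_pos']))
crop('side20',230,150,330,230,8,'e3')
crop('top20',290,120,390,220,7,'e2')
E
```

```text
20.75 [ 0.625  -0.0931  0.0968] [-3.1416e+00  7.0000e-04  2.1162e+00] 0.0155 [ 0.55 -3.96  0.79] [-0.691 -0.129  0.008]
(np.float64(40.5), np.float64(0.1052))
```

View pics/e3.png

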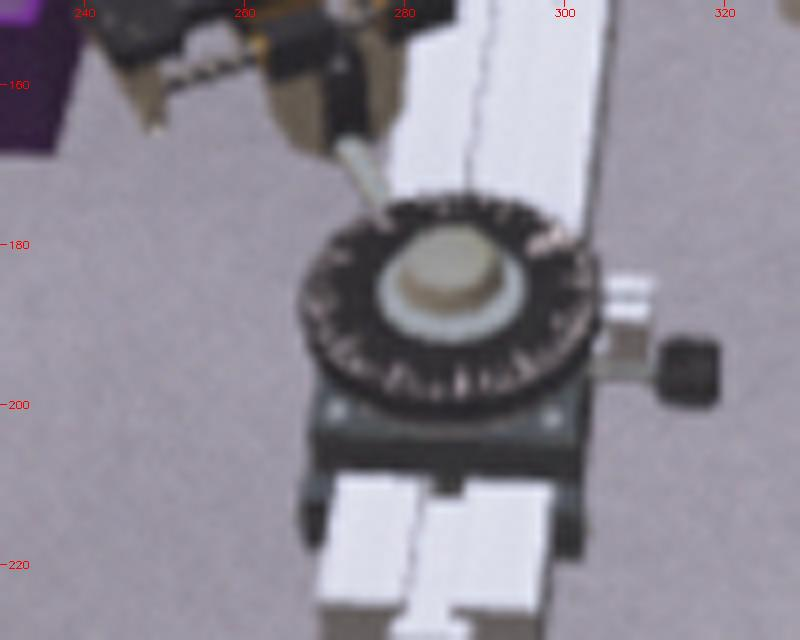

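View pics/e2.png

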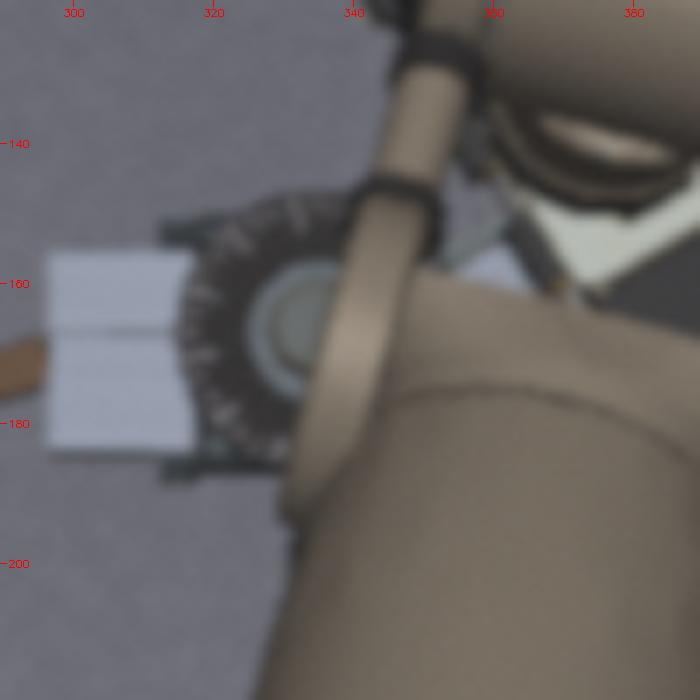

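>>> send_rows --plan '[[[-0.0008,-0.0005,0],[0,0,-0.008],255],[[0,0,0],[0,0,0],255],[[0,0,0],[0,0,0],200],[[0,0,0],[0,0,0],150],[[0,0,0],[0,0,0],110],[[0,0,0],[0,0,0],110],[[0,0,0.03],[0,0,0],110],[[0,0,0.05],[0,0,0],110],[[-0.01,-0.03,0.03],[0,0,0],110],[[-0.02,-0.05,0],[0,0,0],110],[[-0.02,-0.05,0],[0,0,0],110],[[-0.02,-0.05,0],[0,0,0],110],[[-0.02,-0.05,0],[0,0,0],110],[[0,0,0],[0,0,0],110]]'

```text
time: 22.15
tool_pos: [0.5368, -0.315, 0.2065]
tool_rot: [-3.14, 0.001, 2.098]
contact_force: [0.4, -0.9, 0.2]
opening: 0.0523
```

Run:
```python
from h import *
snap('side','side21');snap('top','top21')
o=st()
crop('side21',240,150,330,230,8,'e3')
crop('top21',295,115,395,215,7,'e2')
```

```text
22.25 [ 0.5389 -0.3102  0.2065] [ 3.1413e+00 -9.0000e-04  2.1021e+00] 0.0522 [ 0.2  -0.05  0.1 ] [0.023 0.069 0.032]
```

View pics/e3.png

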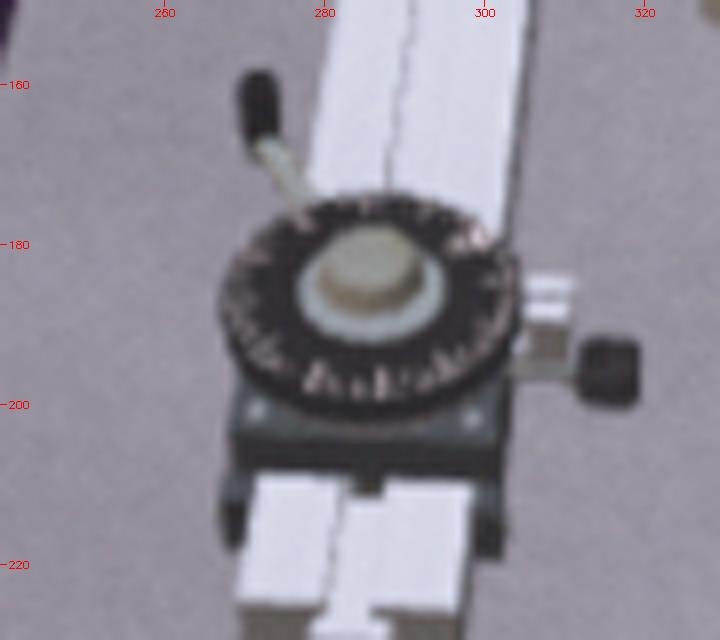

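View pics/e2.png

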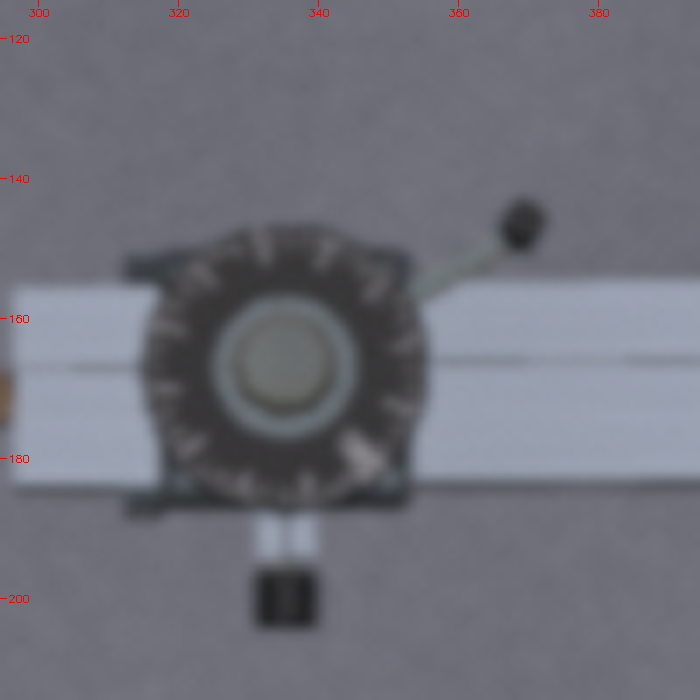

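```bash
cat > dial.py <<'E'
from h import *
import sys
from scipy.optimize import minimize
def run(fn,guess):
    c=load(fn); g=cv2.cvtColor(c['pixels'],cv2.COLOR_RGB2GRAY).astype(np.float32)
    A=np.radians(np.arange(0,360,.5))
    def polar(cx,cy,rs):
        P=np.array([[(cx+r*np.cos(a+RY),cy+r*np.sin(a+RY),.105) for a in A] for r in rs]).reshape(-1,3)
        q=proj(c,P).astype(np.float32).reshape(len(rs),len(A),2)
        return cv2.remap(g,q[...,0],q[...,1],cv2.INTER_CUBIC)
    # centre: dark annulus between ring and tick marks / rim: minimise mean brightness of r 34-37? use rim 30..36 dark band
    f=lambda v: polar(v[0],v[1],[.033,.035,.037]).mean()
    r=minimize(f,guess,method='Nelder-Mead',options=dict(xatol=1e-4,fatol=1e-3,initial_simplex=[guess,[guess[0]+.003,guess[1]],[guess[0],guess[1]+.003]]))
    cx,cy=r.x; print(fn,'centre',np.round(r.x,4),round(r.fun,1))
    im=polar(cx,cy,np.arange(.025,.062,.0005)); 
    b=polar(cx,cy,np.arange(.042,.053,.0005)).mean(0)
    # lever knob: from image reading handled elsewhere
    o=cv2.resize(im[::-1],None,fx=1.1,fy=4,interpolation=cv2.INTER_CUBIC).clip(0,255).astype(np.uint8)
    for a in range(0,360,30): cv2.putText(o,str(a),(int(a*2.2),12),0,.4,255,1); cv2.line(o,(int(a*2.2),14),(int(a*2.2),20),255,1)
    cv2.imwrite('pics/pol_'+fn+'.png',o)
    i=np.argsort(-b)[:1]; k=(A>np.radians(110))&(A<np.radians(150)); w=(b-np.percentile(b[k],60)).clip(0)*k
    print('zero peak',np.degrees(A[i]),'centroid',np.degrees((w*A).sum()/w.sum()))
    return b
run('top21',[.5715,-.003]);run('side21',[.5707,-.0]);
E
python3 dial.py
```

```text
top21 centre [ 0.573  -0.0014] 56.8
zero peak [131.] centroid 130.55306437728743
side21 centre [ 0.5734 -0.003 ] 52.6
zero peak [126.5] centroid 126.71895973250018
```

View pics/pol_top21.png

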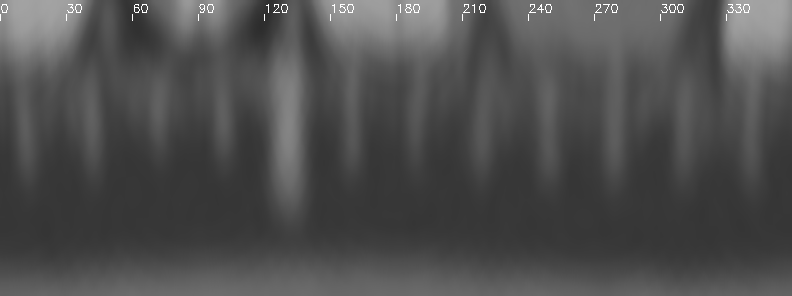

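View pics/pol_side21.png

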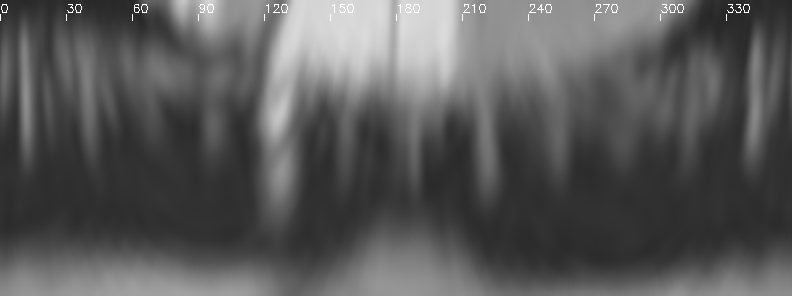

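```bash
cat >> dial.py <<'E'
print('---')
def harm(fn,guess):
    c=load(fn); g=cv2.cvtColor(c['pixels'],cv2.COLOR_RGB2GRAY).astype(np.float32)
    A=np.radians(np.arange(0,360,.5)); rs=np.arange(.041,.050,.001)
    def b(v):
        P=np.array([[(v[0]+r*np.cos(a+RY),v[1]+r*np.sin(a+RY),.105) for a in A] for r in rs]).reshape(-1,3)
        q=proj(c,P).astype(np.float32).reshape(len(rs),len(A),2)
        x=cv2.remap(g,q[...,0],q[...,1],cv2.INTER_CUBIC).mean(0)
        return np.minimum(x-np.median(x),25)
    H=lambda v:(b(v)*np.exp(-12j*A)).mean()
    best=max(((abs(H((x,y))),x,y) for x in guess[0]+np.arange(-.004,.0041,.001) for y in guess[1]+np.arange(-.004,.0041,.001)))
    for v in (guess,best[1:]):
        ph=np.degrees(-np.angle(H(v)))/12; print(fn,np.round(v,4),'amp',abs(H(v)),'phase mod 30:',ph%30,'expected 10 (130)')
harm('top21',(.573,-.0014)); harm('side21',(.571,.001)); harm('top0',(.573,-.109))
E
python3 dial.py | sed -n '/---/,$p'
python3 - <<'E'
from h import *
c=load('top21');s=load('side21')
# lever knob tops
pt=atz(c,[(523/7+294.5,212/7+114.5)],.126)[0]; ps=atz(s,[(258/8+239.5,82/8+149.5)],.126)[0]
print(pt,rd(pt),ps,rd(ps))
import h
h.C=np.array([.573,-.0014]);print('with top centre',h.rd(pt))
E
```

```text
---
top21 [ 0.573  -0.0014] amp 5.418783992357308 phase mod 30: 10.518664558342897 expected 10 (130)
top21 [ 0.572  -0.0014] amp 5.478261595462046 phase mod 30: 10.505392922566381 expected 10 (130)
side21 [0.571 0.001] amp 6.4354049738023225 phase mod 30: 10.765194039165097 expected 10 (130)
side21 [ 0.572 -0.001] amp 6.935383711081635 phase mod 30: 10.648068946420352 expected 10 (130)
top0 [ 0.573 -0.109] amp 5.193677342542935 phase mod 30: 13.443580096127711 expected 10 (130)
top0 [ 0.573 -0.108] amp 5.231593106553173 phase mod 30: 13.490997649642452 expected 10 (130)
[ 0.62860215 -0.09121176  0.126     ] (np.float64(42.7), np.float64(0.1054)) [ 0.62538321 -0.08921556  0.126     ] (np.float64(41.8), np.float64(0.102))
with top centre (np.float64(41.1), np.float64(0.1056))
```

Run:
```python
from h import *
a=load('side16')['pixels'];b=load('side21')['pixels']
def sh(r,A,B):
    y0,y1,x0,x1=r; p,resp=cv2.phaseCorrelate(*[cv2.cvtColor(i[y0:y1,x0:x1],cv2.COLOR_RGB2GRAY).astype(np.float32) for i in(A,B)],cv2.createHanningWindow((x1-x0,y1-y0),cv2.CV_32F)); return np.round(p,2),round(resp,2)
print('carriage front',sh((198,226,262,306),a,b),'knob',sh((180,206,304,324),a,b))
a0=load('side0')['pixels'];print('tubA',sh((262,328,308,382),a0,b)); t0=load('top0')['pixels'];t=load('top21')['pixels']
print('tubA top',sh((198,272,190,264),t0,t))
for n,r in dict(jar=(222,254,282,312),flask=(158,196,158,202),reag=(70,130,220,300),media=(68,105,322,358),beaker=(226,260,372,404),tubb=(202,272,402,470)).items(): print(n,sh(r,t0,t))
d=np.abs(t0.astype(int)-t).max(2)>40; cv2.imwrite('pics/diff.png',(d*255).astype(np.uint8))
crop('side21',230,190,400,330,4,'e3')
```

```text
carriage front (array([ 0.6 , -0.05]), 0.99) knob (array([-0.06,  0.56]), 0.99)
tubA (array([0.11, 0.27]), 0.99)
tubA top (array([ 0.24, -0.01]), 1.0)
jar (array([0.1 , 0.03]), 0.79)
flask (array([ 0.36, -0.04]), 0.99)
reag (array([-0.01,  0.13]), 0.88)
media (array([0.09, 0.02]), 0.83)
beaker (array([-0.25, -0.2 ]), 0.85)
tubb (array([-0.55, -0.19]), 0.26)
```

View pics/top21.png

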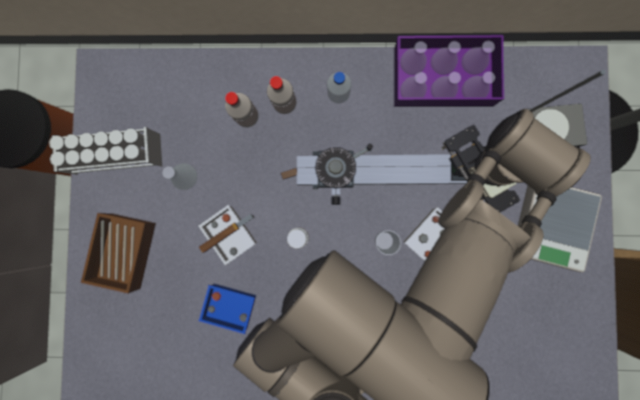

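View pics/e3.png

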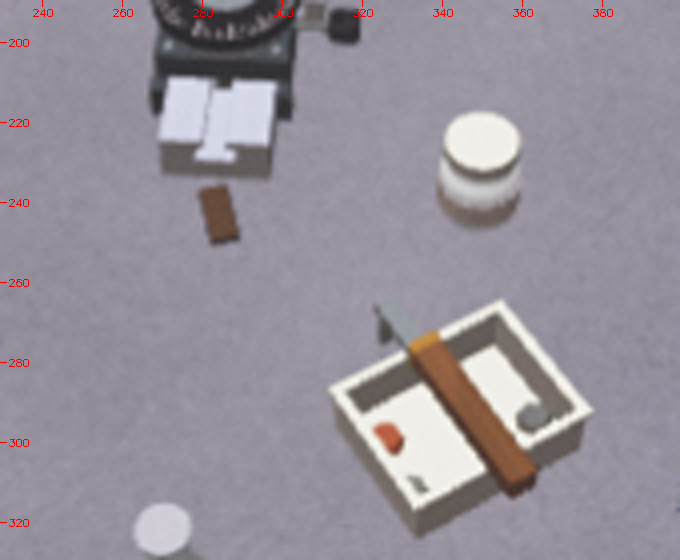

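Run:
```python
from h import *
st(); print(robot.hand_in())
```

```text
22.25 [ 0.5389 -0.3102  0.2065] [ 3.1413e+00 -9.0000e-04  2.1021e+00] 0.0522 [ 0.2  -0.05  0.1 ] [0.023 0.069 0.032]
the job is handed in; nothing more can be done
None
```

The job is done and handed in at 22 s; `hand_in` gave no verdict.

- **Chip and scraper:** I drove the chip out of the slot's open end with the scraper blade. It lies flat on the bench just past the rail end. The scraper is back across its tub, and the tub has not moved beyond measurement error.
- **Stage:** I slid it by the clamp knob until it met the end stops. The force rose to 26 N with no further movement. The pictures put it at about 0.148 to 0.150 m.
- **Dial:** I turned it by the lever. The scale lines read about 40.5° in the top view and 40.7° in the side view. A rougher reading from the lever knob gave 41 to 43°, and I put more trust in the lines. I did not trim the last half degree.
- **Other things on the bench:** Before-and-after pictures showed no visible movement. tub_b was partly hidden by the arm in the last top view, so its comparison was weak. The image-shift check on the carriage and clamp knob gave up to 0.6 px on very small windows. By eye the two pictures matched.
- **Arm:** It was standing clear of everything at the end, with no contact force.

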